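Sort adapter flanges onto their stud plates and bar the stack

TASK

Sort the flanges on the bench onto the two stud plates, each onto the plate whose studs match its bolt holes, stacked flat on the plate or on the flange below with the studs through the holes. One plate is barred: slide the catch open first, swing the keeper bar clear, and once all its flanges are on swing the bar back fully closed over the stack and slide the catch fully home. Leave the oil filter, hub cap and spanner where they are.

Things in the scene. Friction and masses are not known exactly. Their poses are not given: they have to be found in the camera images.
- flange_a1: Aluminium adapter flange, the first of the four-hole kind: plate 120 mm long (x) x 60 mm wide (y) x 15 mm thick, 34 mm bore at its centre and four 16 mm through holes, two at each end, at x = +-47 mm, y = +-17 mm. Origin: centre of its underside. Half a turn about z makes no difference. About 0.2 kg. Absent in some starts.
- flange_a2: Aluminium adapter flange, the second of the four-hole kind: plate 120 mm long (x) x 60 mm wide (y) x 15 mm thick, 34 mm bore at its centre and four 16 mm through holes, two at each end, at x = +-47 mm, y = +-17 mm. Origin: centre of its underside. Half a turn about z makes no difference. About 0.2 kg. Absent in some starts.
- flange_a3: Aluminium adapter flange, the third of the four-hole kind: plate 120 mm long (x) x 60 mm wide (y) x 15 mm thick, 34 mm bore at its centre and four 16 mm through holes, two at each end, at x = +-47 mm, y = +-17 mm. Origin: centre of its underside. Half a turn about z makes no difference. About 0.2 kg. Absent in some starts.
- flange_b1: Aluminium adapter flange, the first of the two-hole kind: same outline as the others (120 x 60 x 15 mm, x along its length, 34 mm bore) but only two 16 mm through holes, one at each end, at x = +-47 mm, y = 0. Origin: centre of its underside. Half a turn about z makes no difference. About 0.2 kg. Absent in some starts.
- flange_b2: Aluminium adapter flange, the second of the two-hole kind: same outline as the others (120 x 60 x 15 mm, x along its length, 34 mm bore) but only two 16 mm through holes, one at each end, at x = +-47 mm, y = 0. Origin: centre of its underside. Half a turn about z makes no difference. About 0.2 kg. Absent in some starts.
- flange_b3: Aluminium adapter flange, the third of the two-hole kind: same outline as the others (120 x 60 x 15 mm, x along its length, 34 mm bore) but only two 16 mm through holes, one at each end, at x = +-47 mm, y = 0. Origin: centre of its underside. Half a turn about z makes no difference. About 0.2 kg. Absent in some starts.
- plate_a: Stud plate with four studs: fixed dark steel disc, 140 mm dia, 12 mm thick; bright upright studs, 11 mm dia, at x = +-47 mm, y = +-17 mm, rising 58 mm above its top face (tips 70 mm above the bench), last 8 mm tapered. Origin: centre of its underside; z up. One of the two stud plates stands between the stand's posts under the bar; the other stands open, to the left. Each at its own yaw.
- plate_b: Stud plate with two studs: fixed dark steel disc, 140 mm dia, 12 mm thick; bright upright studs, 11 mm dia, at x = +-47 mm, y = 0, rising 58 mm above its top face (tips 70 mm above the bench), last 8 mm tapered. Origin: centre of its underside; z up. One of the two stud plates stands between the stand's posts under the bar; the other stands open, to the left. Each at its own yaw.
- station (a point): The point between the two posts of the stand, 12 mm above the bench: the middle of the top face of whichever stud plate stands under the bar. Its axes are those of the stand: z up, y from the post of the keeper bar (at y = -102 mm) towards the catch (at y about +100 mm), x away from the robot.
- bar (a joint): Angle (rad) of the keeper bar, a flat steel bar 205 x 20 x 14 mm lying level over the studs, underside 76 mm above the bench. 0: closed, along the stand's +y across the stud plate, at a stop; it swings about its upright pivot clockwise seen from above (free end to the stand's +x) to a stop at 1.7. Slight friction: stays where left. With the catch closed it moves only about 0.04.
- bar_pivot (a point): Point on the upright axis of the keeper bar, 76 mm above the bench, on top of the bar's post (24 mm in diameter).
- bar_knob (a point): Top centre of the bar's handle, a black upright round knob of 22 mm diameter standing 46 mm above the top of the bar, 130 mm from the pivot axis (top at 136 mm above the bench). It turns with the bar.
- catch (a joint): Travel (m) of the slide catch on the left post. 0: closed, its steel bolt in the way of the bar's free end; 0.032: fully open, slid away along the stand's +y. The bar passes once it is open by about 0.022. About 1.5 N of friction; stays where left. It closes fully only with the bar within about 0.03 rad of closed.
- catch_grip (a point): Middle of the top of the catch's grip: a black upright fin 14 mm thick (stand's x), 26 mm long (stand's y) and 44 mm tall on a steel bolt 14 mm high; the fin's top is 134 mm above the bench. It moves with the catch.
- oil_filter: An orange oil filter standing on the bench, 76 mm in diameter, 60 mm tall. Origin: centre of its underside. A bystander.
- hub_cap: A bright domed hub cap lying on the bench, 130 mm in diameter, 32 mm high. Origin: centre of its underside. A bystander.
- spanner: A steel spanner lying on the bench, 200 mm long. Origin: near its middle, on its underside. A bystander.
Things that resemble listed ones, but are neither listed nor needed, are in the scene too. Leave any green or yellow look-alike of the flange_a1 alone.

How it is judged:
On the way, in this order (a step that is already met when the one before it is completed fails the run):
1. the catch is slid open (value of joint catch above 0.02 m), for 0.1 s.
2. the keeper bar is swung clear of the stud plate (past 1.1 rad) (value of joint bar above 1.1 rad), for 0.2 s.
3. every flange that fits the stud plate under the bar lies flat in the stack on it, let go (((horizontal distance between plate_a and station below 0.05 m and (horizontal distance between flange_a1 and plate_a below 0.006 m and z of flange_a1 in the frame of plate_a between 0.008 and 0.0465 m and angle between flange_a1's own z axis and vertical below 0.06 rad and angle between the x axis of flange_a1 and the x axis of plate_a, either way round below 0.15 rad and linear speed of flange_a1 below 0.02 m/s) and (horizontal distance between flange_a2 and plate_a below 0.006 m and z of flange_a2 in the frame of plate_a between 0.008 and 0.0465 m and angle between flange_a2's own z axis and vertical below 0.06 rad and angle between the x axis of flange_a2 and the x axis of plate_a, either way round below 0.15 rad and linear speed of flange_a2 below 0.02 m/s) and (horizontal distance between flange_a3 and plate_a below 0.006 m and z of flange_a3 in the frame of plate_a between 0.008 and 0.0465 m and angle between flange_a3's own z axis and vertical below 0.06 rad and angle between the x axis of flange_a3 and the x axis of plate_a, either way round below 0.15 rad and linear speed of flange_a3 below 0.02 m/s) and contact force between the fingers and flange_a1 below 0.3 N and contact force between the fingers and flange_a2 below 0.3 N and contact force between the fingers and flange_a3 below 0.3 N) or (horizontal distance between plate_b and station below 0.05 m and (horizontal distance between flange_b1 and plate_b below 0.006 m and z of flange_b1 in the frame of plate_b between 0.008 and 0.0465 m and angle between flange_b1's own z axis and vertical below 0.06 rad and angle between the x axis of flange_b1 and the x axis of plate_b, either way round below 0.15 rad and linear speed of flange_b1 below 0.02 m/s) and (horizontal distance between flange_b2 and plate_b below 0.006 m and z of flange_b2 in the frame of plate_b between 0.008 and 0.0465 m and angle between flange_b2's own z axis and vertical below 0.06 rad and angle between the x axis of flange_b2 and the x axis of plate_b, either way round below 0.15 rad and linear speed of flange_b2 below 0.02 m/s) and (horizontal distance between flange_b3 and plate_b below 0.006 m and z of flange_b3 in the frame of plate_b between 0.008 and 0.0465 m and angle between flange_b3's own z axis and vertical below 0.06 rad and angle between the x axis of flange_b3 and the x axis of plate_b, either way round below 0.15 rad and linear speed of flange_b3 below 0.02 m/s) and contact force between the fingers and flange_b1 below 0.3 N and contact force between the fingers and flange_b2 below 0.3 N and contact force between the fingers and flange_b3 below 0.3 N))), for 0.3 s.
4. the bar is swung back over the stack (value of joint bar below 0.04 rad), for 0.2 s.
5. the catch is slid home (value of joint catch below 0.006 m), for 0.2 s.
At the end, for the whole second after the job is handed in: Every flange lies on the stud plate that fits it, within 6 mm of its centre, flat within 0.06 rad, turned with it within 0.15 rad, underside 8 to 46.5 mm above the bench, at rest; the bar is within 0.05 rad of closed and the catch within 6 mm of home (horizontal distance between each of flange_a1, flange_a2, flange_a3 and plate_a below 0.006 m and z of flange_a1 in the frame of plate_a between 0.008 and 0.0465 m and angle between each of flange_a1, flange_a2, flange_a3, flange_b1, flange_b2, flange_b3's own z axis and vertical below 0.06 rad and angle between the x axis of each of flange_a1, flange_a2, flange_a3 and the x axis of plate_a, either way round below 0.15 rad and linear speed of each of flange_a1, flange_a2, flange_a3, flange_b1, flange_b2, flange_b3 below 0.02 m/s and z of flange_a2 in the frame of plate_a between 0.008 and 0.0465 m and z of flange_a3 in the frame of plate_a between 0.008 and 0.0465 m and horizontal distance between each of flange_b1, flange_b2, flange_b3 and plate_b below 0.006 m and z of flange_b1 in the frame of plate_b between 0.008 and 0.0465 m and angle between the x axis of each of flange_b1, flange_b2, flange_b3 and the x axis of plate_b, either way round below 0.15 rad and z of flange_b2 in the frame of plate_b between 0.008 and 0.0465 m and z of flange_b3 in the frame of plate_b between 0.008 and 0.0465 m and value of joint bar below 0.05 rad and value of joint catch below 0.006 m); the robot touches nothing.
It fails at once if a bystander (oil filter, hub cap, spanner) is shoved more than 30 mm (distance of any of oil_filter, hub_cap, spanner from where it was at the start of the episode above 0.03 m).
Of flange_a1, flange_a2, flange_a3 only 2 to 3 are there at a start; the rules pass over those that are not, and their reading is None.
Of flange_b1, flange_b2, flange_b3 only 2 to 3 are there at a start; the rules pass over those that are not, and their reading is None.
At some moment in a run one of flange_a1, flange_b1, flange_a2, flange_b2, flange_a3, flange_b3 may be knocked a few centimetres aside while the robot is not near it.
Once in a run the grip may slacken for a moment while it holds something.
It also fails if it takes over 210 s, if anything falls off the work surface, if the arm or the gripper's body presses on something with over 40 N, if the wrist force passes 120 N, or if a joint passes its speed limit or range.

ROBOT

A 7-joint arm with a two-finger parallel gripper is mounted at the origin on the work surface. World frame = base frame: x ahead of the robot, y to its left, z up, the work surface at z = 0. Lengths are in m, angles in rad, forces in N, time in s.
With the tool pointing down it reaches from about 0.425 to 0.925 m from the base axis. Payload 6.8 kg.
Tool frame: the origin (TCP) lies where the fingers leave the gripper's body, on its centre line; the fingertips stand 73 mm ahead of it and the grasp point (between the pads) lies robot.grip_depth ahead of it (robot.grip_depth is the distance from the TCP to the grasp point, in m); z points along the fingers, y is the line along which they close (so a half turn about z gives the same grasp; the last joint's range is limited). The gripper opens to 85 mm and grips with 20 to 120 N. Pads are 22 mm wide; open, the fingers measure 114 mm over their backs; the gripper's body (76 mm by 85 mm) begins 54 mm behind the grasp point. The pads swing forward as they close: fully open they stand 13 mm farther back than shut.
Start: joints at [1.222, 0.477, 0.022, 1.555, -0.011, 1.109, -0.083], TCP at [0.161, -0.656, 0.304] pointing down, gripper open.
Joint ranges: [-2.96, 2.96], [-0.34, 2.1], [-1.41, 1.46], [0.24, 2.44], [-1.37, 4.51], [0.17, 1.92], [-2.96, 2.96]. Speed limits (rad/s): [2.39, 2.39, 3.14, 3.14, 3.14, 3.14, 3.14].

INTERFACE

Orientations are given as a unit quaternion [x, y, z, w].
In Python, from bench import monitor, eyes, robot gives the robot as it stands. The module is installed in compiled form; this text tells all that it offers.
- The arm moves only by the tool move_arm, never from a script. Its argument "deltas" is a list of rows, each an object of numbers: "x", "y", "z": the shift along the tool's x, y, z each as a share of 300 mm, from -1 to 1; "spin": the turn about the tool's z as a share of 180 degrees, from -1 to 1. In form: [{"x": .., "y": .., "z": .., "spin": ..}, ...]. A call has 1 to 20 rows; each row is the pose to reach, as a shift and turn from the pose commanded when the call began, along the tool's axes at that moment, turning the shorter way round; what a row does not reach only later rows make up. A row lasts 1/8 s, in which the tool goes at most 62.5 mm and 10.7 degrees, less where a joint would pass 70% of its speed; a pose out of reach is approached as far as the arm can. A call with a number of a shift or a turn outside -1 to 1 is refused whole. A call with a gripper value outside its range is refused whole. "jaw" is the opening, from -1 (shut) to 1 (fully open), set as the call begins (left out, the last holds). The fingers move at their own pace and stop on an object; the grip force is fixed at half the most. Time passes only in rows, so rows that repeat a pose let the fingers close. It gives the time, the measured TCP pose, the force, the opening and the grip force at its end, in the units of the state.
- monitor.observe(): the state, without advancing time (a new reading comes with each control period).
- eyes.camera(name): name is "scene" or "side" or "wrist"; returns a dict with "image" (384x512x3 uint8, red, green, blue), "intrinsics" (3x3 intrinsics, pixels), "k1" (the pictures are not rectified: a ray, as slopes to the right and down, at radius r is drawn at 1 + k1 r^2 times it, then the intrinsics apply), "world_from_camera" (4x4, takes a point from camera to world coordinates); the wrist camera has in their place "hand_eye" (4x4, takes a point from camera to tool coordinates, whose origin is the TCP and whose axes are the flange's). Camera axes: x right, y down, z forward; pixel columns grow to the right and rows downward; lengths in m; the calibration is good to about 2 mm. A picture is of the moment at which its call begins: read the wrist's pose just before it. There is no depth.
- robot.sign_off(): hands the job in; it is judged then, once.
The state is a dict: "clock": time; "joint_positions": joint angles; "joint_velocities": joint speeds; "joint_torque": joint torques, N m; "ee_pos": TCP position; "ee_rot": TCP orientation; "wrist_force": force on the tool from outside, world axes, zero at the start; "torque": the same for the moment, N m; "grip_width": finger opening in m; "grip_force": force on a finger pad.
Only numpy, scipy, OpenCV 4.12 (cv2) and the standard library are available. Lean on these libraries where they do the work, as an engineer would, in place of code of your own. Each camera call takes 0.05 s, during which the arm holds its last target. There are 200 camera calls.

## Working session

There is one attempt and no reset: what is moved stays moved. The work goes in short steps, Python scripts to look and compute and a tool call to move; the robot and the scene stay as the last step left them, time stands still between calls to the robot, and variables do not carry over. Pictures are saved under pics/ and viewed, at most 14 in all, crops included, and the job is handed in when it is done.

Besides the shell and the picture viewer there is one more tool, called after ">>>" as name([rows], argument=value, ...), one row to a line, values as JSON. move_arm: Moves the arm, as the interface text tells. Shift numbers are shares of 300 mm and turn numbers shares of 180 degrees, none past 1 either way. Its arguments: {"type":"object","properties":{"deltas":{"type":"array","items":{"type":"object","properties":{"x":{"type":"number"},"y":{"type":"number"},"z":{"type":"number"},"spin":{"type":"number"}}}},"jaw":{"type":"number"}},"required":["deltas"]}

```bash
ls; mkdir -p pics; cat > h.py <<'E'
import numpy as np, cv2
from bench import monitor, eyes, robot
from scipy.spatial.transform import Rotation as R
def snap(n):
    s=monitor.observe(); c=eyes.camera(n); im=c["image"][:,:,::-1].copy()
    if n=="wrist":
        T=np.eye(4);T[:3,:3]=R.from_quat(s["ee_rot"]).as_matrix();T[:3,3]=s["ee_pos"];M=T@np.array(c["hand_eye"])
    else: M=np.array(c["world_from_camera"])
    return im,dict(K=np.array(c["intrinsics"]),k1=c["k1"],M=M)
def dist(c): return np.array([c["k1"],0,0,0,0],float)
def ray(c,uv,z):
    p=cv2.undistortPoints(np.array(uv,float).reshape(-1,1,2),c["K"],dist(c)).reshape(-1,2)
    d=np.c_[p,np.ones(len(p))]@c["M"][:3,:3].T; o=c["M"][:3,3]
    return o+d*((z-o[2])/d[:,2])[:,None]
def proj(c,P):
    W=np.linalg.inv(c["M"]); r,_=cv2.Rodrigues(W[:3,:3])
    return cv2.projectPoints(np.array(P,float).reshape(-1,3),r,W[:3,3],c["K"],dist(c))[0].reshape(-1,2)
def togo(p,yaw=None):
    """shares to bring the TCP to world p (tool down); yaw = direction of closing axis (rad)"""
    s=monitor.observe(); Q=R.from_quat(s["ee_rot"]).as_matrix()
    d=Q.T@(np.array(p)-s["ee_pos"])/0.3; out=list(np.round(d,4))
    cur=np.arctan2(Q[1,1],Q[0,1])
    if yaw is not None:
        dy=(yaw-cur+np.pi/2)%np.pi-np.pi/2
        out.append(round(-dy/np.pi,4))
    return out,np.degrees(cur)
E
python3 - <<'E'
from h import *
import pickle
D={}
for n in("scene","side","wrist"):
    im,c=snap(n);cv2.imwrite(f"pics/{n}0.png",im);D[n]=(im,c);print(n,c["M"][:3,3].round(3),c["M"][:3,2].round(2),c["k1"])
pickle.dump(D,open("d0.pkl","wb"))
s=monitor.observe();print(robot.grip_depth,s["clock"],s["ee_pos"],R.from_quat(s["ee_rot"]).as_matrix().round(3),s["grip_width"])
E
```

```text
pics
scene [ 1.503 -0.043  0.916] [-0.77 -0.04 -0.64] -0.04627630483005611
side [-0.019  0.852  0.957] [ 0.42 -0.68 -0.6 ] -0.1074869949265902
wrist [ 0.225 -0.639  0.373] [-0.25 -0.06 -0.97] -0.05565094629653084
0.0539 0.15 [ 0.16089137 -0.65520748  0.30318115] [[ 0.971  0.238 -0.   ]
 [ 0.238 -0.971  0.001]
 [-0.    -0.001 -1.   ]] 0.08582016728657191
```

View pics/scene0.png

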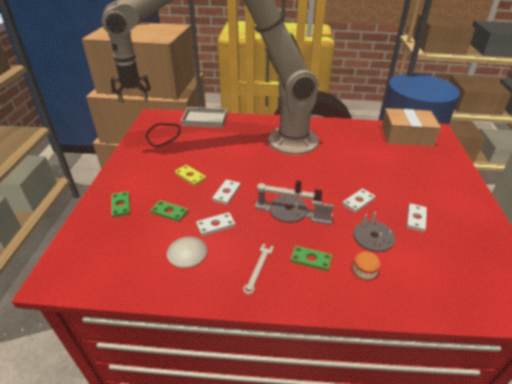

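View pics/side0.png

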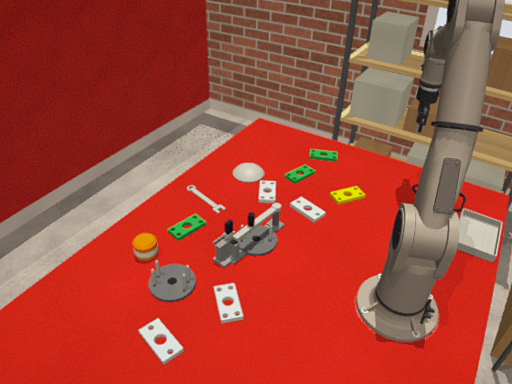

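The scene image shows four white flanges at (227,191), (215,223), (359,199) and (417,217). The look-alikes are green at (120,204), (169,210) and (311,258), and yellow at (190,174). The open plate is at (374,236) and the barred plate at (290,207). The side image agrees with this. Next I'll measure the poses and check one close crop.

```bash
cat >> h.py <<'E'
def flanges(im,c,z=0.015,lo=150,sat=45):
    hsv=cv2.cvtColor(im,cv2.COLOR_BGR2HSV)
    m=((hsv[:,:,1]<sat)&(hsv[:,:,2]>lo)).astype(np.uint8)
    out=[]
    for k in cv2.findContours(m,cv2.RETR_EXTERNAL,cv2.CHAIN_APPROX_NONE)[0]:
        if cv2.contourArea(k)<80: continue
        P=ray(c,k.reshape(-1,2),z)[:,:2]
        (ctr,wh,a)=cv2.minAreaRect((P*1000).astype(np.float32))
        if wh[0]<wh[1]: a+=90; wh=wh[::-1]
        if 100<wh[0]<145 and 48<wh[1]<80: out.append((np.round(np.array(ctr)/1000,4),np.round(wh),round((a+90)%180-90,1),k.reshape(-1,2).mean(0).round()))
    return out
E
python3 - <<'E'
from h import *
import pickle
D=pickle.load(open("d0.pkl","rb"))
for n in("scene","side"):
    im,c=D[n]
    for f in flanges(im,c): print(n,*f)
im,c=D["scene"]; s,cs=D["side"]
def crop(im,u,v,w=40,h=30): return cv2.resize(im[v-h:v+h,u-w:u+w],(400,300),interpolation=cv2.INTER_CUBIC)
A=np.vstack([np.hstack([crop(im,290,203,52,39),crop(im,374,234,40,30)]),np.hstack([crop(s,250,235,56,42),crop(s,172,280,40,30)])])
cv2.imwrite("pics/c1.png",A)
B=np.vstack([np.hstack([crop(s,267,190),crop(s,308,208)]),np.hstack([crop(s,228,302),crop(s,160,340)])])
cv2.imwrite("pics/c2.png",B)
E
```

```text
scene [ 0.5934 -0.261 ] [117.  62.] -61.6 [215. 223.]
scene [0.4978 0.4498] [121.  58.] -16.7 [417. 216.]
scene [0.4225 0.2513] [119.  60.] -43.9 [358. 200.]
scene [ 0.4178 -0.2485] [119.  58.] -16.6 [226. 191.]
side [0.4937 0.4525] [123.  62.] -15.7 [160. 340.]
side [0.4171 0.253 ] [123.  62.] -44.3 [228. 302.]
side [ 0.412  -0.2504] [123.  63.] -16.5 [308. 208.]
side [ 0.5906 -0.2603] [126.  58.] -60.4 [267. 190.]
side [ 0.1616 -0.9031] [131.  69.] -89.4 [418. 151.]
```

View pics/c1.png

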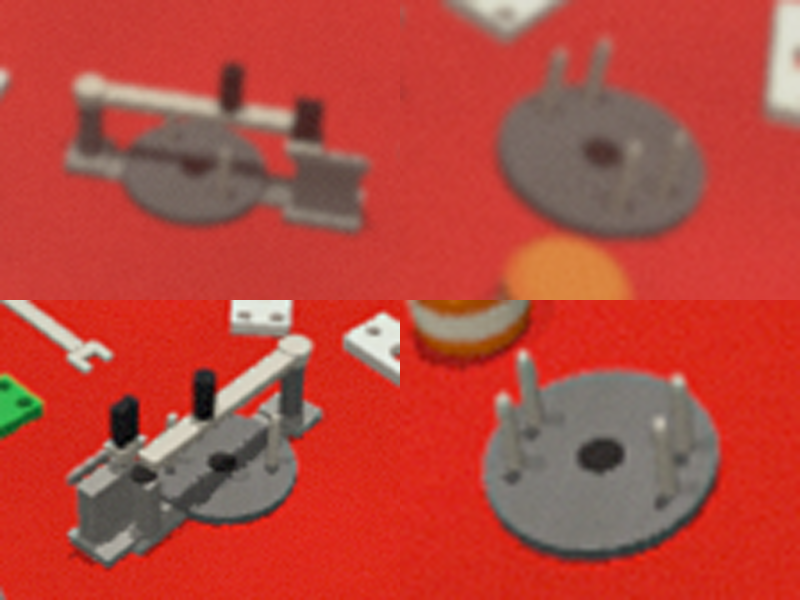

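View pics/c2.png

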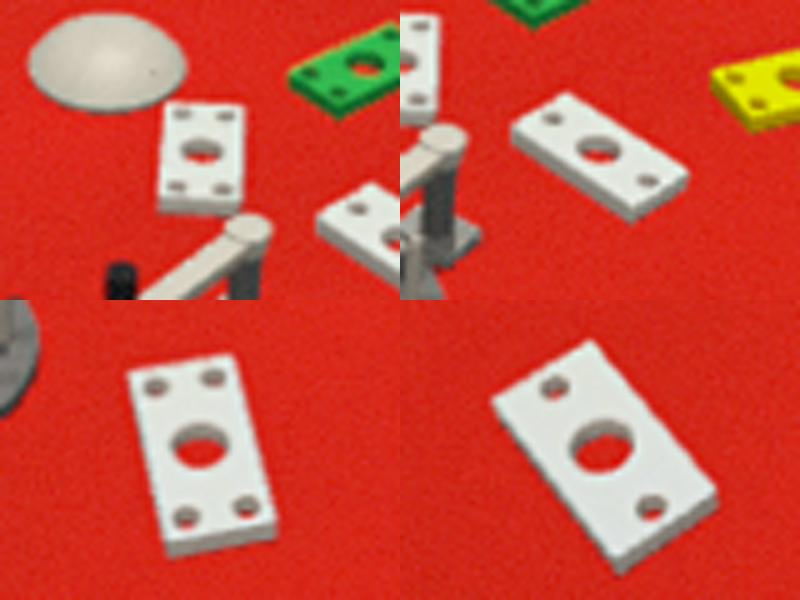

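The crops show that the open plate has four studs, so it is plate A, and the barred plate has two studs, so it is plate B. A flanges are at scene (215,223) and (359,199), and B flanges at (227,191) and (417,217).

```bash
python3 - <<'E'
from h import *
import pickle
D=pickle.load(open("d0.pkl","rb"))
c,cs=D["scene"][1],D["side"][1]
f=lambda X,Y,u,v,w,h,x0,y0:(u-w+(X-x0)*w/200,v-h+(Y-y0)*h/150)
for n,a,b,z in (("pivot",(90,82),(295,343),.09),("knob",(232,68),(203,373),.136),("fin",(307,102),(125,400),.134)):
    p=ray(c,f(*a,290,203,52,39,0,0),z)[0];q=ray(cs,f(*b,250,235,56,42,0,300),z)[0];print(n,p.round(4),q.round(4))
for z in(.07,):
    P=np.array([ray(c,f(*a,374,234,40,30,400,0),z)[0] for a in((558,52),(602,42),(633,145),(680,132))])
    Q=np.array([ray(cs,f(*a,172,280,40,30,400,300),z)[0] for a in((524,353),(503,395),(677,378),(658,420))])
    print(P.round(3),P.mean(0),Q.round(3),Q.mean(0))
p=ray(c,f(198,168,290,203,52,39,0,0),.012);q=ray(cs,f(222,462,250,235,56,42,0,300),.012);print("plateB ctr",p,q)
print(ray(cs,f(273,420,250,235,56,42,0,300),.07),ray(cs,f(171,417,250,235,56,42,0,300),.07))
E
```

```text
pivot [ 0.4661 -0.112   0.09  ] [ 0.4712 -0.1182  0.09  ]
knob [0.4924 0.0159 0.136 ] [0.4917 0.0138 0.136 ]
fin [0.532 0.081 0.134] [0.5293 0.0786 0.134 ]
[[0.566 0.247 0.07 ]
 [0.553 0.279 0.07 ]
 [0.65  0.283 0.07 ]
 [0.636 0.316 0.07 ]] [0.60098512 0.28116507 0.07      ] [[0.648 0.282 0.07 ]
 [0.636 0.313 0.07 ]
 [0.561 0.247 0.07 ]
 [0.549 0.278 0.07 ]] [0.59867231 0.28012084 0.07      ]
plateB ctr [[ 0.48910105 -0.00695957  0.012     ]] [[ 0.48525313 -0.01327821  0.012     ]]
[[ 0.44453929 -0.03235167  0.07      ]] [[0.52389428 0.01481901 0.07      ]]
```

```bash
cat > go.py <<'E'
import sys
from h import *
a=[float(v) for v in sys.argv[1:]]
print(togo(a[:3],np.radians(a[3]) if len(a)>3 else None))
E
python3 go.py .53 .08 .30 -10.5; python3 go.py .40 -.40 .30 -45
```

```text
([np.float64(1.7793), np.float64(-2.0865), np.float64(0.0132), np.float64(-0.365)], np.float64(-76.20294245489386))
([np.float64(0.9769), np.float64(-0.6361), np.float64(0.0114), np.float64(-0.1733)], np.float64(-76.20294245489386))
```

>>> move_arm([
  {"x": 0.16,"y": -0.11,"z": 0.01,"spin": -0.05},
  {"x": 0.32,"y": -0.22,"z": 0.01,"spin": -0.1},
  {"x": 0.48,"y": -0.32,"z": 0.01,"spin": -0.14},
  {"x": 0.64,"y": -0.42,"z": 0.01,"spin": -0.17},
  {"x": 0.8,"y": -0.53,"z": 0.01,"spin": -0.17},
  {"x": 0.98,"y": -0.64,"z": 0.01,"spin": -0.17},
  {"x": 0.98,"y": -0.64,"z": 0.01,"spin": -0.17},
], jaw=1)

```text
clock: 1.02
ee_pos: [0.4051, -0.394, 0.301]
ee_rot: [0.924, 0.382, 0.001, -0.001]
wrist_force: [-0.2, -0.9, 0.1]
grip_width: 0.0851
grip_force: 0.0
```

```bash
python3 go.py .53 .08 .30 -10.5;python3 go.py .44 -.18 .30 -10.5
```

```text
([np.float64(1.411), np.float64(-0.8236), np.float64(0.0072), np.float64(-0.1919)], np.float64(-45.03798263421896))
([np.float64(0.5863), np.float64(-0.4224), np.float64(0.0049), np.float64(-0.1919)], np.float64(-45.03798263421896))
```

>>> move_arm([
  {"x": 0.16,"y": -0.1,"z": 0,"spin": -0.05},
  {"x": 0.32,"y": -0.2,"z": 0,"spin": -0.1},
  {"x": 0.48,"y": -0.3,"z": 0,"spin": -0.15},
  {"x": 0.64,"y": -0.38,"z": 0,"spin": -0.192},
  {"x": 0.8,"y": -0.47,"z": 0,"spin": -0.192},
  {"x": 0.96,"y": -0.56,"z": 0,"spin": -0.192},
  {"x": 0.96,"y": -0.56,"z": 0,"spin": -0.192},
])

```text
clock: 1.9
ee_pos: [0.4898, -0.0734, 0.3012]
ee_rot: [0.77, 0.639, 0.001, -0.0]
wrist_force: [-0.5, -0.4, 0.4]
grip_width: 0.0857
grip_force: 0.0
```

```bash
python3 go.py .50 .05 .30 -10.5
```

```text
([np.float64(0.4106), np.float64(-0.0425), np.float64(0.0045), np.float64(-0.0007)], np.float64(-10.633002785494996))
```

```bash
python3 - <<'E'
from h import *
import pickle
im,c=snap("wrist");cv2.imwrite("pics/w1.png",im);pickle.dump((im,c),open("w1.pkl","wb"));print(c["M"][:3,3],c["M"][:3,:3].round(2))
E
```

```text
[ 0.50240974 -0.00858664  0.3715809 ] [[ 0.98 -0.18 -0.05]
 [-0.18 -0.95 -0.25]
 [-0.    0.26 -0.97]]
```

View pics/w1.png

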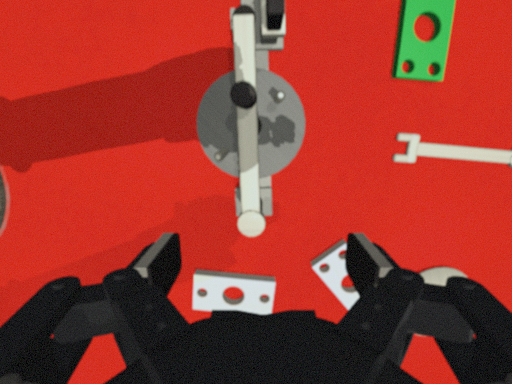

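The wrist view shows the pivot cap at (251,223), knob top at (244,95), fin top near (275,12), plate B's disc centre near (251,123) and its stud tips near (280,97) and (217,157). It also shows a two-hole flange at (235,293).

```bash
python3 - <<'E'
from h import *
import pickle
im,c=pickle.load(open("w1.pkl","rb"))
for n,uv,z in(("pivot",(251,223),.091),("knob",(243,94),.136),("fin",(275,12),.134),("disc",(251,123),.012),("s1",(280,96),.07),("s2",(217,157),.07),("fl",(235,293),.015)):
    print(n,ray(c,uv,z)[0].round(4))
E
python3 go.py .53 .08 .23 -10.5
```

```text
pivot [ 0.4693 -0.1139  0.091 ]
knob [0.49   0.0139 0.136 ]
fin [0.5266 0.0697 0.134 ]
disc [ 0.4864 -0.0107  0.012 ]
s1 [0.5241 0.0111 0.07  ]
s2 [ 0.4452 -0.0391  0.07  ]
fl [ 0.4147 -0.2479  0.015 ]
([np.float64(0.5371), np.float64(0.0358), np.float64(0.2362), np.float64(-0.0019)], np.float64(-10.845958473811635))
```

>>> move_arm([
  {"x": 0.18,"y": 0.01,"z": 0.05,"spin": -0.01},
  {"x": 0.36,"y": 0.03,"z": 0.12,"spin": -0.01},
  {"x": 0.535,"y": 0.04,"z": 0.2,"spin": -0.01},
  {"x": 0.535,"y": 0.04,"z": 0.24,"spin": -0.01},
  {"x": 0.535,"y": 0.04,"z": 0.32,"spin": -0.01},
  {"x": 0.535,"y": 0.04,"z": 0.4,"spin": -0.01},
  {"x": 0.535,"y": 0.04,"z": 0.43,"spin": -0.01},
  {"x": 0.535,"y": 0.04,"z": 0.43,"spin": -0.01},
])

```text
clock: 2.95
ee_pos: [0.5314, 0.0762, 0.1716]
ee_rot: [0.762, 0.647, -0.001, -0.0]
wrist_force: [0.3, 0.4, -0.2]
grip_width: 0.0854
grip_force: 0.0
```

>>> move_arm([
  {"x": 0},
  {"x": 0},
  {"x": 0},
  {"x": 0},
  {"x": 0},
  {"x": 0},
  {"x": 0},
  {"x": 0},
], jaw=-1)

```text
invalid input at $.deltas[0]: expected keys x, y, z, spin
```

>>> move_arm([
  {"x": 0,"y": 0,"z": 0,"spin": 0},
  {"x": 0,"y": 0,"z": 0,"spin": 0},
  {"x": 0,"y": 0,"z": 0,"spin": 0},
  {"x": 0,"y": 0,"z": 0,"spin": 0},
  {"x": 0,"y": 0,"z": 0,"spin": 0},
  {"x": 0,"y": 0,"z": 0,"spin": 0},
  {"x": 0,"y": 0,"z": 0,"spin": 0},
  {"x": 0,"y": 0,"z": 0,"spin": 0},
], jaw=-1)

```text
clock: 3.95
ee_pos: [0.5288, 0.0786, 0.1721]
ee_rot: [0.761, 0.648, -0.002, -0.001]
wrist_force: [-11.5, 0.8, 11.2]
grip_width: 0.0133
grip_force: 59.3
```

>>> move_arm([
  {"x": 0.02,"y": 0,"z": 0,"spin": 0},
  {"x": 0.04,"y": 0,"z": 0,"spin": 0},
  {"x": 0.06,"y": 0,"z": 0,"spin": 0},
  {"x": 0.08,"y": 0,"z": 0,"spin": 0},
  {"x": 0.1,"y": 0,"z": 0,"spin": 0},
  {"x": 0.11,"y": 0,"z": 0,"spin": 0},
  {"x": 0.11,"y": 0,"z": 0,"spin": 0},
  {"x": 0.11,"y": 0,"z": 0,"spin": 0},
])

```text
clock: 4.95
ee_pos: [0.5338, 0.1102, 0.1721]
ee_rot: [0.761, 0.648, -0.003, -0.001]
wrist_force: [-13.0, -2.9, 13.6]
grip_width: 0.0132
grip_force: 59.7
```

>>> move_arm([
  {"x": 0,"y": 0,"z": 0,"spin": 0},
  {"x": 0,"y": 0,"z": 0,"spin": 0},
  {"x": 0,"y": 0,"z": 0,"spin": 0},
  {"x": 0,"y": 0,"z": 0,"spin": 0},
  {"x": 0,"y": 0,"z": -0.1,"spin": 0},
  {"x": 0,"y": 0,"z": -0.2,"spin": 0},
  {"x": 0,"y": 0,"z": -0.25,"spin": 0},
  {"x": 0,"y": 0,"z": -0.25,"spin": 0},
], jaw=0)

```text
clock: 5.95
ee_pos: [0.5373, 0.1104, 0.2476]
ee_rot: [0.762, 0.648, 0.001, 0.001]
wrist_force: [-0.5, -0.1, 0.3]
grip_width: 0.0429
grip_force: 0.0
```

```bash
python3 go.py .49 .014 .245 -9.2; python3 - <<'E'
from h import *
s=monitor.observe();print(s["grip_width"],s["joint_positions"])
E
```

```text
([np.float64(-0.3426), np.float64(-0.1038), np.float64(0.0083), np.float64(-0.0003)], np.float64(-9.257718567178452))
0.04285517617564753 [ 0.14172096  0.39018055 -0.56985218  1.88696419  0.2584769   0.93555583
 -0.71003425]
```

>>> move_arm([
  {"x": -0.17,"y": -0.05,"z": 0,"spin": 0},
  {"x": -0.34,"y": -0.1,"z": 0,"spin": 0},
  {"x": -0.34,"y": -0.1,"z": 0,"spin": 0},
  {"x": -0.34,"y": -0.1,"z": 0.1,"spin": 0},
  {"x": -0.34,"y": -0.1,"z": 0.2,"spin": 0},
  {"x": -0.34,"y": -0.1,"z": 0.26,"spin": 0},
  {"x": -0.34,"y": -0.1,"z": 0.26,"spin": 0},
])

```text
clock: 6.82
ee_pos: [0.49, 0.0151, 0.1675]
ee_rot: [0.761, 0.648, -0.001, -0.001]
wrist_force: [0.2, -0.1, 0.3]
grip_width: 0.0427
grip_force: 0.0
```

```bash
python3 - <<'E'
from h import *
pv=np.array([.4693,-.1139])
for th in np.arange(.15,1.66,.15):
    a=np.radians(80.8)-th; p=pv+.13*np.array([np.cos(a),np.sin(a)])
    print(round(th,2),np.round(togo([*p,.17],np.radians(-9.2)-th)[0],3))
E
```

```text
0.15 [-0.007  0.065 -0.009  0.048]
0.3 [-0.021  0.128 -0.009  0.096]
0.45 [-0.045  0.189 -0.009  0.143]
0.6 [-0.078  0.245 -0.009  0.191]
0.75 [-0.118  0.296 -0.009  0.239]
0.9 [-0.166  0.34  -0.01   0.287]
1.05 [-0.22   0.376 -0.01   0.334]
1.2 [-0.278  0.404 -0.01   0.382]
1.35 [-0.341  0.423 -0.01   0.43 ]
1.5 [-0.405  0.433 -0.01   0.478]
1.65 [-0.47   0.432 -0.01  -0.475]
```

>>> move_arm([
  {"x": -0.007,"y": 0.065,"z": -0.01,"spin": 0.048},
  {"x": -0.021,"y": 0.128,"z": -0.01,"spin": 0.096},
  {"x": -0.045,"y": 0.189,"z": -0.01,"spin": 0.143},
  {"x": -0.078,"y": 0.245,"z": -0.01,"spin": 0.191},
  {"x": -0.118,"y": 0.296,"z": -0.01,"spin": 0.239},
  {"x": -0.166,"y": 0.34,"z": -0.01,"spin": 0.287},
  {"x": -0.22,"y": 0.376,"z": -0.01,"spin": 0.334},
  {"x": -0.278,"y": 0.404,"z": -0.01,"spin": 0.382},
  {"x": -0.341,"y": 0.423,"z": -0.01,"spin": 0.43},
  {"x": -0.405,"y": 0.433,"z": -0.01,"spin": 0.478},
  {"x": -0.46,"y": 0.432,"z": -0.01,"spin": 0.52},
  {"x": -0.46,"y": 0.432,"z": -0.01,"spin": 0.52},
  {"x": -0.46,"y": 0.432,"z": -0.01,"spin": 0.52},
])

```text
clock: 8.45
ee_pos: [0.5971, -0.1414, 0.1725]
ee_rot: [0.994, -0.11, 0.0, -0.0]
wrist_force: [1.0, 0.7, 0.5]
grip_width: 0.0426
grip_force: 0.0
```

>>> move_arm([
  {"x": 0,"y": 0,"z": 0,"spin": 0},
  {"x": 0,"y": 0,"z": -0.15,"spin": 0},
  {"x": 0,"y": 0,"z": -0.3,"spin": 0},
  {"x": 0,"y": 0,"z": -0.43,"spin": 0},
  {"x": 0,"y": 0,"z": -0.43,"spin": 0},
], jaw=1)

```text
clock: 9.07
ee_pos: [0.5983, -0.1421, 0.3048]
ee_rot: [0.994, -0.111, 0.004, 0.0]
wrist_force: [-0.2, 0.3, 0.2]
grip_width: 0.0858
grip_force: 0.0
```

```bash
python3 - <<'E'
from h import *
import pickle
im,c=snap("wrist");cv2.imwrite("pics/w2.png",im);pickle.dump((im,c),open("w2.pkl","wb"))
im,c=snap("scene");cv2.imwrite("pics/s2.png",im)
cv2.imwrite("pics/s2c.png",np.hstack([cv2.resize(im[150:280,150:350],(400,260)),cv2.resize(snap("wrist")[0],(347,260))]))
for n in("scene","side"):
    for f in flanges(*snap(n)): print(n,*f)
s=monitor.observe();print(s["joint_positions"])
E
python3 go.py .4147 -.2479 .25 73.4
```

```text
scene [ 0.5937 -0.2611] [117.  62.] -61.6 [215. 223.]
scene [0.4978 0.4498] [121.  58.] -16.7 [417. 216.]
scene [0.4225 0.2513] [119.  59.] -44.6 [358. 200.]
scene [ 0.4182 -0.2497] [110.  54.] -18.2 [226. 191.]
side [0.4936 0.4526] [123.  63.] -16.4 [160. 340.]
side [0.4146 0.2553] [130.  62.] -44.4 [228. 304.]
side [ 0.4094 -0.2495] [128.  63.] -16.6 [308. 208.]
[ 0.19415011  0.382495   -0.08038223  1.71016806  0.03434483  1.05299767
 -1.69188009]
([np.float64(-0.5104), np.float64(0.4773), np.float64(0.166), np.float64(0.0211)], np.float64(-102.80861634143051))
```

View pics/s2c.png

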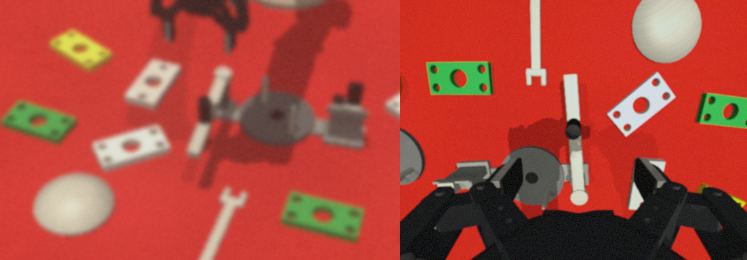

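The bar is clear at about 1.6 rad and the catch is open. Next I'll take a close look at plate B from above without a load.

```bash
python3 go.py .485 -.012 .28 -58.5
```

```text
([np.float64(-0.4565), np.float64(-0.3414), np.float64(0.0658), np.float64(-0.2462)], np.float64(-102.80861634143051))
```

>>> move_arm([
  {"x": -0.11,"y": -0.09,"z": 0,"spin": -0.05},
  {"x": -0.23,"y": -0.17,"z": 0.02,"spin": -0.1},
  {"x": -0.34,"y": -0.26,"z": 0.04,"spin": -0.15},
  {"x": -0.457,"y": -0.341,"z": 0.066,"spin": -0.2},
  {"x": -0.457,"y": -0.341,"z": 0.066,"spin": -0.246},
  {"x": -0.457,"y": -0.341,"z": 0.066,"spin": -0.246},
  {"x": -0.457,"y": -0.341,"z": 0.066,"spin": -0.246},
])

```text
clock: 10.2
ee_pos: [0.4858, -0.0128, 0.2807]
ee_rot: [0.963, 0.269, -0.0, -0.0]
wrist_force: [-0.1, -0.9, 0.6]
grip_width: 0.0857
grip_force: 0.0
```

```bash
python3 - <<'E'
from h import *
import pickle
im,c=snap("wrist");cv2.imwrite("pics/w3.png",im);pickle.dump((im,c),open("w3.pkl","wb"))
E
python3 go.py .4147 -.2479 .28 73.4
```

```text
([np.float64(-0.6093), np.float64(0.547), np.float64(0.0027), np.float64(0.2658)], np.float64(-58.74903885878923))
```

View pics/w3.png

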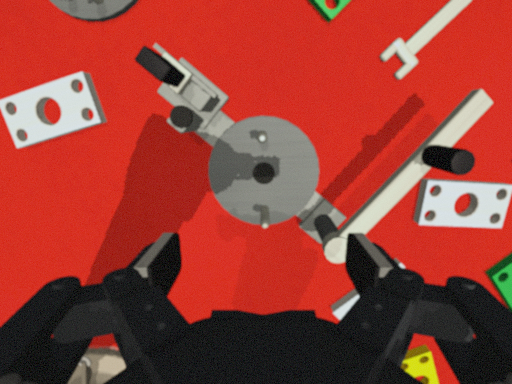

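Plate B's stud tips are at (262,138) and (265,226), its bore is at (263,172), and the bar is well clear at the right. I'll refine the tips with bright-spot centroids, then move to the first B flange.

```bash
cat >> h.py <<'E'
def spot(im,u,v,r=6):
    g=cv2.cvtColor(im,cv2.COLOR_BGR2GRAY).astype(float)[v-r:v+r+1,u-r:u+r+1]
    w=np.clip(g-np.percentile(g,85),0,None); Y,X=np.mgrid[-r:r+1,-r:r+1]
    return (u+(w*X).sum()/w.sum(),v+(w*Y).sum()/w.sum())
E
python3 - <<'E'
from h import *
import pickle
im,c=pickle.load(open("w3.pkl","rb"))
for t in((spot(im,262,138),spot(im,265,226)),((262,138),(265,226))):
    P=ray(c,t,.07);d=P[0]-P[1];print(t,P.round(4),P.mean(0).round(4),np.linalg.norm(d),np.degrees(np.arctan2(d[1],d[0])))
print(ray(c,(263,172.5),.012))
E
```

```text
((np.float64(261.8844000973473), np.float64(137.87223168654174)), (np.float64(264.68514698298094), np.float64(225.29886539453327))) [[ 0.5249  0.013   0.07  ]
 [ 0.446  -0.0382  0.07  ]] [ 0.4854 -0.0126  0.07  ] 0.09404499038977014 33.02120084416479
((262, 138), (265, 226)) [[ 0.5248  0.0129  0.07  ]
 [ 0.4455 -0.0389  0.07  ]] [ 0.4852 -0.013   0.07  ] 0.09474679262448157 33.14664284238319
[[ 0.48545544 -0.01209903  0.012     ]]
```

>>> move_arm([
  {"x": -0.12,"y": 0.1,"z": 0,"spin": 0.05},
  {"x": -0.24,"y": 0.21,"z": 0,"spin": 0.1},
  {"x": -0.36,"y": 0.32,"z": 0,"spin": 0.15},
  {"x": -0.48,"y": 0.43,"z": 0,"spin": 0.2},
  {"x": -0.61,"y": 0.547,"z": 0,"spin": 0.266},
  {"x": -0.61,"y": 0.547,"z": 0,"spin": 0.266},
  {"x": -0.61,"y": 0.547,"z": 0,"spin": 0.266},
])

```text
clock: 11.12
ee_pos: [0.4153, -0.2475, 0.2809]
ee_rot: [0.99, -0.143, -0.0, -0.0]
wrist_force: [-0.0, 0.4, 0.8]
grip_width: 0.0851
grip_force: 0.0
```

```bash
python3 - <<'E'
from h import *
import pickle
im,c=snap("wrist");cv2.imwrite("pics/w4.png",im);pickle.dump((im,c),open("w4.pkl","wb"))
for f in flanges(im,c): print(f)
E
python3 go.py .4147 -.2479 .28 73.4
```

```text
(array([ 0.4115, -0.2508]), array([120.,  61.]), -16.5, array([267., 172.]))
(array([ 0.5884, -0.2624]), array([120.,  61.]), -61.7, array([234.,  27.]))
([np.float64(-0.0018), np.float64(0.0042), np.float64(0.0032), np.float64(0.0014)], np.float64(-106.34539843337471))
```

View pics/w4.png

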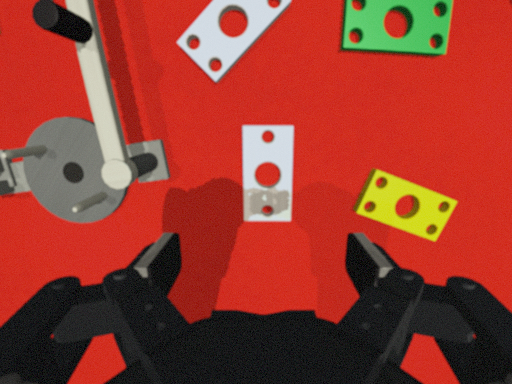

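The two-hole flange is centred at (267,174), with holes at (268,136) and (267,210).

```bash
python3 - <<'E'
from h import *
import pickle
im,c=pickle.load(open("w4.pkl","rb"))
P=ray(c,[(268,136),(267,174),(267,210)],.015);d=P[0]-P[2];print(P.round(4),(P[0]+P[2])/2,np.linalg.norm(d),np.degrees(np.arctan2(d[1],d[0])))
E
python3 go.py .4125 -.2505 .12 73.5
```

```text
[[ 0.4566 -0.2648  0.015 ]
 [ 0.4123 -0.2507  0.015 ]
 [ 0.367  -0.2375  0.015 ]] [ 0.41179039 -0.25115462  0.015     ] 0.09362624644614644 -17.0020754015806
([np.float64(-0.0063), np.float64(0.0149), np.float64(0.5365), np.float64(0.0009)], np.float64(-106.34539843337471))
```

>>> move_arm([
  {"x": -0.007,"y": 0.016,"z": 0.18,"spin": 0.002},
  {"x": -0.007,"y": 0.016,"z": 0.36,"spin": 0.002},
  {"x": -0.007,"y": 0.016,"z": 0.54,"spin": 0.002},
  {"x": -0.007,"y": 0.016,"z": 0.6,"spin": 0.002},
  {"x": -0.007,"y": 0.016,"z": 0.64,"spin": 0.002},
  {"x": -0.007,"y": 0.016,"z": 0.67,"spin": 0.002},
  {"x": -0.007,"y": 0.016,"z": 0.67,"spin": 0.002},
])

```text
clock: 12.05
ee_pos: [0.412, -0.2515, 0.0802]
ee_rot: [0.989, -0.146, 0.0, -0.0]
wrist_force: [-0.2, 0.6, 0.1]
grip_width: 0.0857
grip_force: 0.0
```

>>> move_arm([
  {"x": 0,"y": 0,"z": 0,"spin": 0},
  {"x": 0,"y": 0,"z": 0,"spin": 0},
  {"x": 0,"y": 0,"z": 0,"spin": 0},
  {"x": 0,"y": 0,"z": 0,"spin": 0},
  {"x": 0,"y": 0,"z": 0,"spin": 0},
  {"x": 0,"y": 0,"z": 0,"spin": 0},
], jaw=-1)

```text
clock: 12.8
ee_pos: [0.4121, -0.2521, 0.0816]
ee_rot: [0.989, -0.146, 0.001, 0.0]
wrist_force: [-3.3, 0.8, 13.4]
grip_width: 0.0565
grip_force: 60.7
```

```bash
python3 go.py .412 -.2508 .25 73.4; python3 -c "
from h import *
print(robot.grip_depth)"
```

```text
([np.float64(-0.0008), np.float64(-0.0039), np.float64(-0.5612), np.float64(-0.0012)], np.float64(-106.81454722012847))
0.0539
```

>>> move_arm([
  {"x": 0,"y": 0,"z": -0.05,"spin": 0},
  {"x": 0,"y": 0,"z": -0.15,"spin": 0},
  {"x": 0,"y": 0,"z": -0.3,"spin": 0},
  {"x": 0,"y": 0,"z": -0.45,"spin": 0},
  {"x": 0,"y": 0,"z": -0.56,"spin": 0},
  {"x": 0,"y": 0,"z": -0.56,"spin": 0},
])

```text
clock: 13.55
ee_pos: [0.4127, -0.2524, 0.2511]
ee_rot: [0.989, -0.146, 0.003, 0.001]
wrist_force: [-0.0, -0.5, -2.8]
grip_width: 0.0559
grip_force: 64.2
```

```bash
python3 - <<'E'
from h import *
im,c=snap("wrist");cv2.imwrite("pics/w5.png",im)
w=cv2.resize(im,(400,300))
s,_=snap("side");cv2.imwrite("pics/w5.png",np.hstack([w,cv2.resize(s[90:210,260:420],(400,300))]))
s=monitor.observe();print(s["wrist_force"],s["grip_width"],s["joint_positions"])
E
python3 go.py .4854 -.0124 .25 -57
```

```text
[-0.10269455  0.55311258 -2.62334097] 0.05577091907541636 [ 4.24104350e-01  2.29847058e-01 -5.20416243e-03  2.06277823e+00
  1.55992563e-03  8.49092047e-01 -1.44616461e+00]
([np.float64(0.0064), np.float64(-0.8347), np.float64(-0.0068), np.float64(-0.2767)], np.float64(-106.80912639617733))
```

View pics/w5.png

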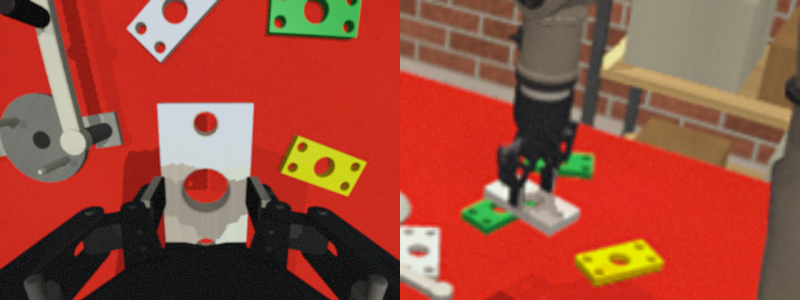

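The flange is held level by its long sides. Its far hole is at about (262,157) in the full image and its bore at (262,239). I'll work out the centre offset in the grip.

```bash
cat >> h.py <<'E'
def held(c,uv_far,uv_bore,drop=.0666):
    """flange centre offset and axis in the tool frame, from far hole(s) and bore pixels"""
    s=monitor.observe(); Q=R.from_quat(s["ee_rot"]).as_matrix(); z=s["ee_pos"][2]-drop
    a,b=ray(c,[uv_far],z)[0],ray(c,[uv_bore],z)[0]
    o=Q.T@(b-s["ee_pos"]); d=Q.T@(a-b); print("bore in tool",o.round(4),"axis len",np.linalg.norm(d).round(4),"ang",np.degrees(np.arctan2(d[1],d[0])).round(2))
def blobs(im,box,thr_sat=90):
    """centroids of red holes enclosed in a white flange"""
    u0,v0,u1,v1=box; h=cv2.cvtColor(im[v0:v1,u0:u1],cv2.COLOR_BGR2HSV)
    m=(h[:,:,1]<thr_sat).astype(np.uint8)
    ks,hi=cv2.findContours(m,cv2.RETR_CCOMP,cv2.CHAIN_APPROX_NONE)
    return [(np.array(cv2.minEnclosingCircle(k)[0])+(u0,v0),cv2.contourArea(k)) for k,q in zip(ks,hi[0]) if q[3]>=0 and cv2.contourArea(k)>40]
E
python3 - <<'E'
from h import *
im,c=snap("wrist");cv2.imwrite("pics/w6.png",im)
print(blobs(im,(205,135,325,305)))
held(c,(262.4,157.4),(262,239.5))
E
```

```text
[(array([319.27777863, 241.27777863]), 53.0), (array([263.39830399, 236.        ]), 2051.5), (array([262.897995  , 156.43980026]), 655.0)]
bore in tool [ 0.0022 -0.0014  0.0666] axis len 0.0447 ang 0.34
```

```bash
python3 - <<'E'
from h import *
im=cv2.imread("pics/w6.png");_,c=snap("wrist")
for d in(.0666,.064):
  for b in(236,243): held(c,(262.9,156.4),(263.2,b),d)
E
python3 go.py .4854 -.0124 .25 -57
```

```text
bore in tool [ 0.0041 -0.0009  0.0666] axis len 0.043 ang -0.19
bore in tool [ 0.     -0.0009  0.0666] axis len 0.0471 ang -0.17
bore in tool [ 0.0053 -0.0009  0.064 ] axis len 0.0422 ang -0.19
bore in tool [ 0.0013 -0.0009  0.064 ] axis len 0.0462 ang -0.17
([np.float64(0.008), np.float64(-0.8344), np.float64(-0.0102), np.float64(-0.2767)], np.float64(-106.80111876957146))
```

>>> move_arm([
  {"x": 0,"y": -0.12,"z": -0.01,"spin": -0.04},
  {"x": 0,"y": -0.24,"z": -0.01,"spin": -0.08},
  {"x": 0,"y": -0.36,"z": -0.01,"spin": -0.12},
  {"x": 0,"y": -0.48,"z": -0.01,"spin": -0.16},
  {"x": 0.004,"y": -0.6,"z": -0.01,"spin": -0.2},
  {"x": 0.008,"y": -0.72,"z": -0.01,"spin": -0.24},
  {"x": 0.008,"y": -0.834,"z": -0.01,"spin": -0.277},
  {"x": 0.008,"y": -0.834,"z": -0.01,"spin": -0.277},
  {"x": 0.008,"y": -0.834,"z": -0.01,"spin": -0.277},
])

```text
clock: 14.88
ee_pos: [0.4856, -0.0136, 0.2499]
ee_rot: [0.959, 0.284, -0.001, -0.0]
wrist_force: [0.6, 0.1, -2.6]
grip_width: 0.0557
grip_force: 64.2
```

```bash
python3 go.py .4854 -.0124 .16 -57
```

```text
([np.float64(0.0023), np.float64(-0.0032), np.float64(0.2997), np.float64(-0.0)], np.float64(-57.00710989445713))
```

>>> move_arm([
  {"x": 0.003,"y": 0,"z": 0.15,"spin": 0},
  {"x": 0.003,"y": 0,"z": 0.27,"spin": 0},
  {"x": 0.003,"y": 0,"z": 0.3,"spin": 0},
  {"x": 0.003,"y": 0,"z": 0.32,"spin": 0},
  {"x": 0.003,"y": 0,"z": 0.34,"spin": 0},
  {"x": 0.003,"y": 0,"z": 0.36,"spin": 0},
  {"x": 0.003,"y": 0,"z": 0.38,"spin": 0},
])

```text
clock: 15.75
ee_pos: [0.4874, -0.0125, 0.1372]
ee_rot: [0.959, 0.284, 0.0, 0.0]
wrist_force: [-0.6, 0.2, -3.1]
grip_width: 0.0557
grip_force: 64.6
```

>>> move_arm([
  {"x": -0.003,"y": 0,"z": 0.04,"spin": 0},
  {"x": -0.003,"y": 0,"z": 0.08,"spin": 0},
  {"x": -0.003,"y": 0,"z": 0.11,"spin": 0},
  {"x": -0.003,"y": 0,"z": 0.135,"spin": 0},
  {"x": -0.003,"y": 0,"z": 0.135,"spin": 0},
])

```text
clock: 16.38
ee_pos: [0.486, -0.0129, 0.096]
ee_rot: [0.959, 0.285, -0.001, -0.0]
wrist_force: [0.7, 0.5, -2.3]
grip_width: 0.0553
grip_force: 64.6
```

>>> move_arm([
  {"x": 0,"y": 0,"z": 0.005,"spin": 0},
  {"x": 0,"y": 0,"z": 0.005,"spin": 0},
  {"x": 0,"y": 0,"z": 0.005,"spin": 0},
  {"x": 0,"y": 0,"z": 0.005,"spin": 0},
  {"x": 0,"y": 0,"z": -0.15,"spin": 0},
  {"x": 0,"y": 0,"z": -0.35,"spin": 0},
  {"x": 0,"y": 0,"z": -0.55,"spin": 0},
  {"x": 0,"y": 0,"z": -0.6,"spin": 0},
  {"x": 0,"y": 0,"z": -0.6,"spin": 0},
], jaw=1)

```text
clock: 17.5
ee_pos: [0.4865, -0.013, 0.2772]
ee_rot: [0.959, 0.284, 0.001, 0.0]
wrist_force: [-1.0, -0.9, -1.1]
grip_width: 0.0856
grip_force: 0.0
```

```bash
python3 - <<'E'
from h import *
im,c=snap("wrist");cv2.imwrite("pics/w7.png",im)
for f in flanges(im,c,.027): print(f)
for n in("scene","side"):
    for f in flanges(*snap(n)): print(n,*f)
E
python3 go.py .4957 .4512 .28 -106; python3 go.py .4957 .4512 .28 73
```

```text
(array([ 0.5868, -0.2517]), array([117.,  59.]), -61.6, array([463., 211.]))
(array([ 0.4866, -0.015 ]), array([122.,  63.]), 32.9, array([264., 176.]))
(array([0.4202, 0.2439]), array([117.,  59.]), -44.7, array([ 48., 104.]))
scene [ 0.5935 -0.261 ] [117.  62.] -61.8 [215. 223.]
scene [0.4978 0.4498] [121.  58.] -16.7 [417. 216.]
scene [ 0.4796 -0.0111] [119.  67.] 32.7 [289. 206.]
scene [0.4225 0.2513] [119.  60.] -43.9 [358. 200.]
side [0.4935 0.4527] [123.  63.] -16.5 [160. 340.]
side [0.4147 0.2552] [130.  62.] -44.0 [228. 302.]
side [ 0.7359 -0.315 ] [131.  78.] -56.4 [244. 172.]
([np.float64(0.8733), np.float64(-1.2781), np.float64(-0.018), np.float64(0.2726)], np.float64(-56.94090477343236))
([np.float64(0.8733), np.float64(-1.2781), np.float64(-0.018), np.float64(0.2781)], np.float64(-56.94090477343236))
```

View pics/w7.png

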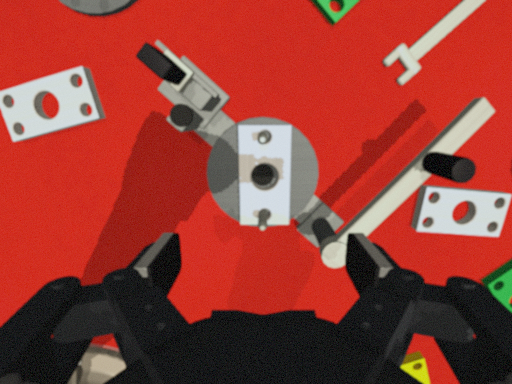

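The first B flange is seated with both studs through its holes at (264,136) and (263,216). Next is the second B flange, on the far left.

>>> move_arm([
  {"x": 0.06,"y": -0.09,"z": -0.02,"spin": -0.055},
  {"x": 0.13,"y": -0.18,"z": -0.02,"spin": -0.11},
  {"x": 0.19,"y": -0.28,"z": -0.02,"spin": -0.165},
  {"x": 0.26,"y": -0.37,"z": -0.02,"spin": -0.22},
  {"x": 0.32,"y": -0.47,"z": -0.02,"spin": -0.275},
  {"x": 0.39,"y": -0.56,"z": -0.02,"spin": -0.33},
  {"x": 0.45,"y": -0.65,"z": -0.02,"spin": -0.385},
  {"x": 0.52,"y": -0.75,"z": -0.02,"spin": -0.44},
  {"x": 0.58,"y": -0.85,"z": -0.02,"spin": -0.495},
  {"x": 0.65,"y": -0.95,"z": -0.02,"spin": -0.55},
  {"x": 0.68,"y": -1.0,"z": -0.02,"spin": -0.605},
  {"x": 0.68,"y": -1.0,"z": -0.02,"spin": -0.66},
  {"x": 0.68,"y": -1.0,"z": -0.02,"spin": -0.72},
  {"x": 0.68,"y": -1.0,"z": -0.02,"spin": -0.724},
])

```text
clock: 19.4
ee_pos: [0.4932, 0.3493, 0.2804]
ee_rot: [0.145, 0.989, -0.001, -0.002]
wrist_force: [0.3, 0.6, -0.9]
grip_width: 0.0851
grip_force: 0.0
```

```bash
python3 go.py .495 .4515 .28 73.4
```

```text
([np.float64(0.0919), np.float64(0.328), np.float64(0.0011), np.float64(-0.0003)], np.float64(73.33946384507931))
```

>>> move_arm([
  {"x": -0.03,"y": 0.11,"z": 0,"spin": 0},
  {"x": 0.06,"y": 0.22,"z": 0,"spin": 0},
  {"x": 0.092,"y": 0.328,"z": 0,"spin": 0},
  {"x": 0.092,"y": 0.328,"z": 0,"spin": 0},
  {"x": 0.092,"y": 0.328,"z": 0,"spin": 0},
])

```text
clock: 20.02
ee_pos: [0.4955, 0.451, 0.2815]
ee_rot: [0.146, 0.989, -0.001, -0.0]
wrist_force: [-0.2, -1.2, -0.7]
grip_width: 0.0853
grip_force: 0.0
```

```bash
cat > fl.py <<'E'
from h import *
im,c=snap("wrist")
for f in flanges(im,c):
    print(f)
    if abs(f[3][0]-262)<60 and 120<f[3][1]<240:
        r=55; b=blobs(im,(int(f[3][0])-r,int(f[3][1])-r,int(f[3][0])+r,int(f[3][1])+r))
        for k,a in b: print(k.round(1),a,ray(c,[k],.015)[0].round(4))
        print(togo([*f[0],.08],np.radians(f[2]+90)))
E
python3 fl.py
```

```text
(array([0.4932, 0.452 ]), array([120.,  61.]), -16.7, array([263., 168.]))
[262.7 205. ] 75.0 [0.5361 0.4391 0.015 ]
[262.6 169. ] 510.5 [0.4913 0.4524 0.015 ]
[262.2 131.2] 134.5 [0.4473 0.4653 0.015 ]
([np.float64(0.0099), np.float64(0.0031), np.float64(0.6724), np.float64(-0.0004)], np.float64(73.22314277830482))
(array([0.4161, 0.2529]), array([121.,  61.]), -44.4, array([ 94., 156.]))
```

>>> move_arm([
  {"x": 0.013,"y": 0.003,"z": 0.18,"spin": 0},
  {"x": 0.013,"y": 0.003,"z": 0.36,"spin": 0},
  {"x": 0.013,"y": 0.003,"z": 0.54,"spin": 0},
  {"x": 0.013,"y": 0.003,"z": 0.6,"spin": 0},
  {"x": 0.013,"y": 0.003,"z": 0.64,"spin": 0},
  {"x": 0.013,"y": 0.003,"z": 0.665,"spin": 0},
  {"x": 0.013,"y": 0.003,"z": 0.665,"spin": 0},
])

```text
clock: 20.95
ee_pos: [0.4923, 0.4543, 0.0841]
ee_rot: [0.145, 0.989, 0.001, 0.0]
wrist_force: [-0.4, 0.2, -0.5]
grip_width: 0.0853
grip_force: 0.0
```

>>> move_arm([
  {"x": 0,"y": 0,"z": 0,"spin": 0},
  {"x": 0,"y": 0,"z": 0,"spin": 0},
  {"x": 0,"y": 0,"z": 0,"spin": 0},
  {"x": 0,"y": 0,"z": 0,"spin": 0},
  {"x": 0,"y": 0,"z": 0,"spin": 0},
  {"x": 0,"y": 0,"z": 0,"spin": 0},
], jaw=-1)

```text
clock: 21.7
ee_pos: [0.4919, 0.4537, 0.0833]
ee_rot: [0.145, 0.989, -0.0, 0.0]
wrist_force: [-0.1, 0.2, 0.2]
grip_width: 0.0
grip_force: 0.0
```

>>> move_arm([
  {"x": 0,"y": 0,"z": -0.05,"spin": 0},
  {"x": 0,"y": 0,"z": -0.15,"spin": 0},
  {"x": 0,"y": 0,"z": -0.3,"spin": 0},
  {"x": 0,"y": 0,"z": -0.45,"spin": 0},
  {"x": 0,"y": 0,"z": -0.56,"spin": 0},
  {"x": 0,"y": 0,"z": -0.56,"spin": 0},
])

```text
clock: 22.45
ee_pos: [0.4924, 0.4551, 0.2551]
ee_rot: [0.145, 0.989, 0.002, 0.002]
wrist_force: [-0.1, -0.2, -0.7]
grip_width: -0.0003
grip_force: 0.0
```

```bash
cat > hd.py <<'E'
from h import *
import sys
im,c=snap("wrist");cv2.imwrite(sys.argv[1],im)
for k,a in blobs(im,(205,125,325,215)):
    s=monitor.observe();Q=R.from_quat(s["ee_rot"]).as_matrix()
    print(k.round(1),a,(Q.T@(ray(c,[k],s["ee_pos"][2]-.0666)[0]-s["ee_pos"])).round(4))
E
python3 hd.py pics/w8.png; python3 go.py .4854 -.0124 .25 123; python3 go.py .495 .20 .25 123
```

```text
[258.1 176. ] 582.5 [ 0.0361 -0.0003  0.0665]
[257.7 135. ] 150.0 [ 0.0568 -0.0004  0.0665]
([np.float64(-0.4238), np.float64(-1.4964), np.float64(0.0074), np.float64(-0.2757)], np.float64(73.36720047332842))
([np.float64(-0.2518), np.float64(-0.8089), np.float64(0.0084), np.float64(-0.2757)], np.float64(73.36720047332842))
```

The fingers closed above the flange, so the tips reach less far than I assumed. I'll reopen and go lower.

>>> move_arm([
  {"x": 0,"y": 0,"z": 0,"spin": 0},
  {"x": 0,"y": 0,"z": 0,"spin": 0},
  {"x": 0,"y": 0,"z": 0,"spin": 0},
  {"x": 0,"y": 0,"z": 0,"spin": 0},
  {"x": 0,"y": 0,"z": 0,"spin": 0},
], jaw=1)

```text
clock: 23.12
ee_pos: [0.4918, 0.454, 0.251]
ee_rot: [0.145, 0.99, -0.0, -0.0]
wrist_force: [0.6, 0.4, -0.7]
grip_width: 0.0853
grip_force: 0.0
```

```bash
python3 fl.py; python3 -c "
from h import *
print(monitor.observe()['ee_pos'])"
```

```text
(array([0.4929, 0.452 ]), array([120.,  61.]), -16.6, array([261., 176.]))
[260.9 216. ] 86.0 [0.5357 0.4394 0.015 ]
[260.5 177.5] 605.5 [0.4912 0.4523 0.015 ]
[260.4 136. ] 159.0 [0.4468 0.4656 0.015 ]
([np.float64(-0.0051), np.float64(-0.0051), np.float64(0.5701), np.float64(-0.0001)], np.float64(73.37616724950215))
(array([0.416, 0.253]), array([121.,  61.]), -44.6, array([ 77., 162.]))
[0.49190094 0.45392312 0.25102329]
```

>>> move_arm([
  {"x": -0.002,"y": -0.005,"z": 0.18,"spin": 0},
  {"x": -0.002,"y": -0.005,"z": 0.36,"spin": 0},
  {"x": -0.002,"y": -0.005,"z": 0.5,"spin": 0},
  {"x": -0.002,"y": -0.005,"z": 0.55,"spin": 0},
  {"x": -0.002,"y": -0.005,"z": 0.59,"spin": 0},
  {"x": -0.002,"y": -0.005,"z": 0.59,"spin": 0},
])

```text
clock: 23.92
ee_pos: [0.4923, 0.4527, 0.0747]
ee_rot: [0.145, 0.989, 0.0, 0.0]
wrist_force: [-0.5, 0.0, 0.3]
grip_width: 0.0855
grip_force: 0.0
```

>>> move_arm([
  {"x": 0,"y": 0,"z": 0,"spin": 0},
  {"x": 0,"y": 0,"z": 0,"spin": 0},
  {"x": 0,"y": 0,"z": 0,"spin": 0},
  {"x": 0,"y": 0,"z": 0,"spin": 0},
  {"x": 0,"y": 0,"z": 0,"spin": 0},
  {"x": 0,"y": 0,"z": 0,"spin": 0},
], jaw=-1)

```text
clock: 24.68
ee_pos: [0.4927, 0.4531, 0.0761]
ee_rot: [0.145, 0.989, 0.001, 0.001]
wrist_force: [1.0, -0.4, 6.1]
grip_width: 0.058
grip_force: 64.7
```

>>> move_arm([
  {"x": 0,"y": 0,"z": -0.05,"spin": 0},
  {"x": 0,"y": 0,"z": -0.15,"spin": 0},
  {"x": 0,"y": 0,"z": -0.3,"spin": 0},
  {"x": 0,"y": 0,"z": -0.45,"spin": 0},
  {"x": 0,"y": 0,"z": -0.58,"spin": 0},
  {"x": 0,"y": 0,"z": -0.58,"spin": 0},
])

```text
clock: 25.42
ee_pos: [0.4927, 0.4539, 0.253]
ee_rot: [0.145, 0.989, 0.003, 0.002]
wrist_force: [0.3, -0.0, -1.5]
grip_width: 0.0582
grip_force: 64.9
```

```bash
sed -i 's/-.0666)/-.0611)/' hd.py; python3 hd.py pics/w8.png; python3 go.py .4854 -.0124 .25 123; python3 go.py .50 .18 .25 123
```

```text
[262.6 155.5] 722.0 [0.0473 0.0023 0.061 ]
([np.float64(-0.4218), np.float64(-1.4923), np.float64(-0.0019), np.float64(-0.2757)], np.float64(73.37600116952657))
([np.float64(-0.2849), np.float64(-0.8639), np.float64(-0.0004), np.float64(-0.2757)], np.float64(73.37600116952657))
```

>>> move_arm([
  {"x": -0.04,"y": -0.12,"z": 0,"spin": -0.04},
  {"x": -0.08,"y": -0.25,"z": 0,"spin": -0.08},
  {"x": -0.12,"y": -0.37,"z": 0,"spin": -0.12},
  {"x": -0.16,"y": -0.5,"z": 0,"spin": -0.16},
  {"x": -0.2,"y": -0.62,"z": 0,"spin": -0.2},
  {"x": -0.24,"y": -0.74,"z": 0,"spin": -0.24},
  {"x": -0.285,"y": -0.864,"z": 0,"spin": -0.276},
  {"x": -0.285,"y": -0.864,"z": 0,"spin": -0.276},
])

```text
clock: 26.48
ee_pos: [0.4998, 0.1748, 0.2462]
ee_rot: [-0.282, 0.959, -0.001, -0.002]
wrist_force: [0.5, 1.3, -2.0]
grip_width: 0.0579
grip_force: 65.0
```

```bash
python3 go.py .4854 -.0124 .25 123;python3 hd.py pics/w8.png
```

```text
([np.float64(0.378), np.float64(-0.4988), np.float64(-0.0103), np.float64(-0.0013)], np.float64(122.75879536411979))
[262.5 154.5] 720.0 [ 0.0488 -0.0019  0.0612]
```

>>> move_arm([
  {"x": 0.08,"y": -0.1,"z": -0.01,"spin": 0},
  {"x": 0.16,"y": -0.21,"z": -0.01,"spin": 0},
  {"x": 0.24,"y": -0.32,"z": -0.01,"spin": 0},
  {"x": 0.32,"y": -0.43,"z": -0.01,"spin": 0},
  {"x": 0.377,"y": -0.498,"z": -0.01,"spin": 0},
  {"x": 0.377,"y": -0.498,"z": -0.01,"spin": 0},
  {"x": 0.377,"y": -0.498,"z": -0.01,"spin": 0},
  {"x": 0.377,"y": -0.498,"z": -0.01,"spin": 0},
])

```text
clock: 27.52
ee_pos: [0.4865, -0.0057, 0.2512]
ee_rot: [-0.286, 0.958, 0.0, 0.0]
wrist_force: [0.9, 0.1, -2.0]
grip_width: 0.0579
grip_force: 65.1
```

```bash
python3 go.py .4857 -.0126 .15 123;python3 hd.py pics/w8.png
```

```text
([np.float64(0.0151), np.float64(-0.0177), np.float64(0.3374), np.float64(0.0011)], np.float64(123.20060882248812))
```

>>> move_arm([
  {"x": 0.012,"y": -0.018,"z": 0.1,"spin": 0.001},
  {"x": 0.012,"y": -0.018,"z": 0.2,"spin": 0.001},
  {"x": 0.012,"y": -0.018,"z": 0.29,"spin": 0.001},
  {"x": 0.012,"y": -0.018,"z": 0.29,"spin": 0.001},
  {"x": 0.012,"y": -0.018,"z": 0.29,"spin": 0.001},
])

```text
clock: 28.2
ee_pos: [0.4871, -0.0132, 0.165]
ee_rot: [-0.283, 0.959, 0.0, 0.001]
wrist_force: [0.5, 0.2, -1.6]
grip_width: 0.0578
grip_force: 65.2
```

```bash
python3 go.py .4857 -.0126 .15 123;python3 hd.py pics/w8.png; python3 go.py .4857 -.0126 .15 123
```

```text
([np.float64(0.0028), np.float64(0.004), np.float64(0.0501), np.float64(-0.0004)], np.float64(122.92802090455923))
([np.float64(0.0031), np.float64(0.0048), np.float64(0.0509), np.float64(-0.0005)], np.float64(122.90765692032562))
```

>>> move_arm([
  {"x": 0.001,"y": 0.004,"z": 0.03,"spin": 0},
  {"x": 0.001,"y": 0.004,"z": 0.05,"spin": 0},
  {"x": 0.001,"y": 0.004,"z": 0.065,"spin": 0},
  {"x": 0.001,"y": 0.004,"z": 0.08,"spin": 0},
  {"x": 0.001,"y": 0.004,"z": 0.1,"spin": 0},
  {"x": 0.001,"y": 0.004,"z": 0.12,"spin": 0},
])

```text
clock: 29.0
ee_pos: [0.4856, -0.0131, 0.1277]
ee_rot: [-0.283, 0.959, 0.0, 0.0]
wrist_force: [-0.8, -0.2, -2.2]
grip_width: 0.058
grip_force: 65.3
```

>>> move_arm([
  {"x": 0,"y": 0,"z": 0.03,"spin": 0},
  {"x": 0,"y": 0,"z": 0.055,"spin": 0},
  {"x": 0,"y": 0,"z": 0.075,"spin": 0},
  {"x": 0,"y": 0,"z": 0.075,"spin": 0},
])

```text
clock: 29.5
ee_pos: [0.4853, -0.013, 0.1051]
ee_rot: [-0.283, 0.959, 0.0, -0.0]
wrist_force: [1.0, 0.6, -0.5]
grip_width: 0.0574
grip_force: 65.2
```

>>> move_arm([
  {"x": 0,"y": 0,"z": 0.003,"spin": 0},
  {"x": 0,"y": 0,"z": 0.003,"spin": 0},
  {"x": 0,"y": 0,"z": 0.003,"spin": 0},
  {"x": 0,"y": 0,"z": 0.003,"spin": 0},
  {"x": 0,"y": 0,"z": -0.15,"spin": 0},
  {"x": 0,"y": 0,"z": -0.35,"spin": 0},
  {"x": 0,"y": 0,"z": -0.55,"spin": 0},
  {"x": 0,"y": 0,"z": -0.6,"spin": 0},
  {"x": 0,"y": 0,"z": -0.6,"spin": 0},
], jaw=1)

```text
clock: 30.62
ee_pos: [0.4857, -0.0134, 0.286]
ee_rot: [-0.283, 0.959, -0.001, 0.001]
wrist_force: [0.7, -0.7, -0.6]
grip_width: 0.0853
grip_force: 0.0
```

```bash
python3 - <<'E'
from h import *
im,c=snap("wrist")
s,_=snap("side")
cv2.imwrite("pics/w9.png",np.hstack([cv2.resize(im[40:280,100:420],(400,300)),cv2.resize(s[190:280,190:310],(400,300),interpolation=cv2.INTER_CUBIC)]))
for f in flanges(im,c,.042): print(f)
for n in("scene","side"):
    for f in flanges(*snap(n)): print(n,*f)
print(monitor.observe()["joint_positions"])
E
python3 go.py .592 -.262 .28 -151.6; python3 go.py .592 -.262 .28 28.4
```

```text
(array([0.4171, 0.2284]), array([112.,  57.]), -44.4, array([452., 232.]))
(array([ 0.4855, -0.0129]), array([121.,  64.]), 33.4, array([263., 172.]))
(array([ 0.5755, -0.2456]), array([111.,  56.]), -61.6, array([ 54., 133.]))
scene [ 0.5932 -0.2611] [117.  62.] -61.8 [215. 223.]
scene [0.4225 0.2513] [119.  60.] -43.9 [358. 200.]
scene [ 0.4651 -0.0133] [124.  75.] 34.7 [289. 203.]
side [0.4149 0.255 ] [129.  62.] -44.4 [228. 302.]
[ 0.83988511  0.39517664 -1.13863454  1.9649279   0.41449311  1.04582017
  1.65923139]
([np.float64(0.1496), np.float64(-0.8904), np.float64(0.0117), np.float64(-0.4751)], np.float64(122.88511803908027))
([np.float64(0.1496), np.float64(-0.8904), np.float64(0.0117), np.float64(-0.4751)], np.float64(122.88511803908027))
```

View pics/w9.png

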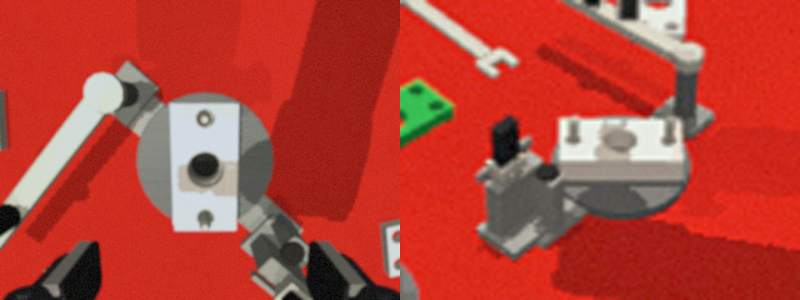

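Both B flanges are seated on their studs. Now I'll close the bar. I'll locate the knob from the w3 picture, where it is at (462,161).

```bash
python3 - <<'E'
from h import *
import pickle
im,c=pickle.load(open("w3.pkl","rb"))
k=ray(c,(461,161),.136)[0];p=ray(c,(335,249),.091)[0];print(k,p)
pv=np.array([.4693,-.1139]);d=k[:2]-pv;print(np.linalg.norm(d),np.radians(80.8)-np.arctan2(d[1],d[0]))
E
python3 go.py .598 -.13 .25 82; python3 go.py .598 -.13 .25 -98
```

```text
[ 0.59764674 -0.13129926  0.136     ] [ 0.46843064 -0.11014138  0.091     ]
0.12952073252980023 1.5449690973921393
([np.float64(-0.1064), np.float64(-0.532), np.float64(0.1118), np.float64(0.2271)], np.float64(122.88511803908027))
([np.float64(-0.1064), np.float64(-0.532), np.float64(0.1118), np.float64(0.2271)], np.float64(122.88511803908027))
```

>>> move_arm([
  {"x": -0.02,"y": -0.1,"z": 0,"spin": 0.055},
  {"x": -0.04,"y": -0.2,"z": 0,"spin": 0.11},
  {"x": -0.06,"y": -0.3,"z": 0,"spin": 0.165},
  {"x": -0.08,"y": -0.4,"z": 0,"spin": 0.22},
  {"x": -0.1,"y": -0.5,"z": 0.05,"spin": 0.275},
  {"x": -0.106,"y": -0.532,"z": 0.1,"spin": 0.33},
  {"x": -0.106,"y": -0.532,"z": 0.1,"spin": 0.385},
  {"x": -0.106,"y": -0.532,"z": 0.1,"spin": 0.44},
  {"x": -0.106,"y": -0.532,"z": 0.1,"spin": 0.495},
  {"x": -0.106,"y": -0.532,"z": 0.1,"spin": 0.55},
  {"x": -0.106,"y": -0.532,"z": 0.1,"spin": 0.605},
  {"x": -0.106,"y": -0.532,"z": 0.1,"spin": 0.66},
  {"x": -0.106,"y": -0.532,"z": 0.1,"spin": 0.715},
  {"x": -0.106,"y": -0.532,"z": 0.1,"spin": 0.77},
  {"x": -0.106,"y": -0.532,"z": 0.1,"spin": 0.825},
  {"x": -0.106,"y": -0.532,"z": 0.1,"spin": 0.88},
], jaw=0)

```text
clock: 32.83
ee_pos: [0.5982, -0.1296, 0.2536]
ee_rot: [0.89, 0.455, -0.001, -0.001]
wrist_force: [-0.0, -0.3, 0.4]
grip_width: 0.0426
grip_force: 0.0
```

```bash
python3 go.py .598 -.131 .17 -97.5;  python3 -c "
from h import *
print(monitor.observe()['joint_positions'])"
```

```text
([np.float64(-0.0039), np.float64(0.003), np.float64(0.2788), np.float64(0.3427)], np.float64(-35.821790400681834))
[ 0.40285134  0.45501427 -0.38621784  1.73844711  0.1992335   0.99005115
 -0.68342816]
```

>>> move_arm([
  {"x": -0.004,"y": 0.003,"z": 0,"spin": 0.055},
  {"x": -0.004,"y": 0.003,"z": 0,"spin": 0.11},
  {"x": -0.004,"y": 0.003,"z": 0,"spin": 0.165},
  {"x": -0.004,"y": 0.003,"z": 0,"spin": 0.22},
  {"x": -0.004,"y": 0.003,"z": 0,"spin": 0.275},
  {"x": -0.004,"y": 0.003,"z": 0,"spin": 0.33},
  {"x": -0.004,"y": 0.003,"z": 0,"spin": 0.343},
  {"x": -0.004,"y": 0.003,"z": 0.1,"spin": 0.343},
  {"x": -0.004,"y": 0.003,"z": 0.2,"spin": 0.343},
  {"x": -0.004,"y": 0.003,"z": 0.275,"spin": 0.343},
  {"x": -0.004,"y": 0.003,"z": 0.275,"spin": 0.343},
])

```text
clock: 34.2
ee_pos: [0.5974, -0.131, 0.1706]
ee_rot: [0.998, -0.062, -0.003, -0.0]
wrist_force: [0.1, 0.5, 0.7]
grip_width: 0.0425
grip_force: 0.0
```

```bash
python3 - <<'E'
from h import *
pv=np.array([.4693,-.1139])
for th in [1.4,1.25,1.1,.95,.8,.65,.5,.35,.2,.05,0,-.06,-.1]:
    a=np.radians(80.8)-th; p=pv+.13*np.array([np.cos(a),np.sin(a)])
    print(round(th,2),np.round(togo([*p,.17],np.radians(-9.2)-th)[0],3))
E
```

```text
1.4 [-0.001 -0.062  0.002 -0.043]
1.25 [-0.015 -0.125  0.002 -0.091]
1.1 [-0.038 -0.186  0.002 -0.138]
0.95 [-0.069 -0.243  0.002 -0.186]
0.8 [-0.109 -0.294  0.002 -0.234]
0.65 [-0.156 -0.339  0.003 -0.282]
0.5 [-0.209 -0.376  0.003 -0.329]
0.35 [-0.268 -0.405  0.003 -0.377]
0.2 [-0.329 -0.425  0.004 -0.425]
0.05 [-0.393 -0.435  0.004 -0.473]
0 [-0.415 -0.437  0.004 -0.488]
-0.06 [-0.441 -0.437  0.004  0.492]
-0.1 [-0.458 -0.436  0.004  0.48 ]
```

>>> move_arm([
  {"x": -0.001,"y": -0.062,"z": 0,"spin": -0.043},
  {"x": -0.015,"y": -0.125,"z": 0,"spin": -0.091},
  {"x": -0.038,"y": -0.186,"z": 0,"spin": -0.138},
  {"x": -0.069,"y": -0.243,"z": 0,"spin": -0.186},
  {"x": -0.109,"y": -0.294,"z": 0,"spin": -0.234},
  {"x": -0.156,"y": -0.339,"z": 0,"spin": -0.282},
  {"x": -0.209,"y": -0.376,"z": 0,"spin": -0.329},
  {"x": -0.268,"y": -0.405,"z": 0,"spin": -0.377},
  {"x": -0.329,"y": -0.425,"z": 0,"spin": -0.425},
  {"x": -0.393,"y": -0.435,"z": 0,"spin": -0.473},
  {"x": -0.415,"y": -0.437,"z": 0,"spin": -0.488},
  {"x": -0.441,"y": -0.437,"z": 0,"spin": -0.488},
  {"x": -0.458,"y": -0.436,"z": 0,"spin": -0.488},
  {"x": -0.458,"y": -0.436,"z": 0,"spin": -0.488},
])

```text
clock: 35.95
ee_pos: [0.4792, 0.0155, 0.1732]
ee_rot: [0.763, 0.646, -0.0, 0.0]
wrist_force: [0.6, 1.5, -0.2]
grip_width: 0.0428
grip_force: 0.2
```

>>> move_arm([
  {"x": 0,"y": -0.01,"z": 0,"spin": 0},
  {"x": 0,"y": -0.015,"z": 0,"spin": 0},
  {"x": 0,"y": -0.015,"z": 0,"spin": 0},
])

```text
clock: 36.33
ee_pos: [0.4784, 0.0156, 0.1736]
ee_rot: [0.763, 0.646, 0.003, 0.002]
wrist_force: [14.8, -2.9, -10.5]
grip_width: 0.0428
grip_force: 7.2
```

>>> move_arm([
  {"x": 0,"y": 0.02,"z": 0,"spin": 0},
  {"x": 0,"y": 0.02,"z": -0.1,"spin": 0},
  {"x": 0,"y": 0.02,"z": -0.2,"spin": 0},
  {"x": 0,"y": 0.02,"z": -0.26,"spin": 0},
  {"x": 0,"y": 0.02,"z": -0.26,"spin": 0},
], jaw=0)

```text
clock: 36.95
ee_pos: [0.481, 0.0155, 0.2519]
ee_rot: [0.763, 0.646, 0.001, 0.001]
wrist_force: [0.3, 1.0, 0.6]
grip_width: 0.0428
grip_force: 0.0
```

```bash
python3 go.py .535 .1105 .17 -9.2; python3 - <<'E'
from h import *
im,c=snap("wrist");cv2.imwrite("pics/w10.png",im)
E
```

```text
([np.float64(0.3419), np.float64(0.1251), np.float64(0.273), np.float64(-0.0014)], np.float64(-9.45083001194111))
```

>>> move_arm([
  {"x": 0.17,"y": 0.06,"z": 0,"spin": 0},
  {"x": 0.34,"y": 0.125,"z": 0,"spin": 0},
  {"x": 0.34,"y": 0.125,"z": 0,"spin": 0},
  {"x": 0.34,"y": 0.125,"z": 0.1,"spin": 0},
  {"x": 0.34,"y": 0.125,"z": 0.2,"spin": 0},
  {"x": 0.34,"y": 0.125,"z": 0.27,"spin": 0},
  {"x": 0.34,"y": 0.125,"z": 0.27,"spin": 0},
], jaw=0.4)

```text
clock: 37.88
ee_pos: [0.5323, 0.1088, 0.1675]
ee_rot: [0.763, 0.647, -0.003, -0.001]
wrist_force: [-0.3, -0.4, 0.2]
grip_width: 0.0597
grip_force: 0.0
```

>>> move_arm([
  {"x": 0,"y": 0,"z": 0,"spin": 0},
  {"x": 0,"y": 0,"z": 0,"spin": 0},
  {"x": 0,"y": 0,"z": 0,"spin": 0},
  {"x": 0,"y": 0,"z": 0,"spin": 0},
  {"x": 0,"y": 0,"z": 0,"spin": 0},
  {"x": 0,"y": 0,"z": 0,"spin": 0},
], jaw=-1)

```text
clock: 38.62
ee_pos: [0.5334, 0.1103, 0.1711]
ee_rot: [0.763, 0.647, -0.001, -0.0]
wrist_force: [-6.0, -1.0, 7.6]
grip_width: 0.0133
grip_force: 59.1
```

>>> move_arm([
  {"x": -0.02,"y": 0,"z": 0,"spin": 0},
  {"x": -0.04,"y": 0,"z": 0,"spin": 0},
  {"x": -0.06,"y": 0,"z": 0,"spin": 0},
  {"x": -0.08,"y": 0,"z": 0,"spin": 0},
  {"x": -0.1,"y": 0,"z": 0,"spin": 0},
  {"x": -0.115,"y": 0,"z": 0,"spin": 0},
  {"x": -0.115,"y": 0,"z": 0,"spin": 0},
  {"x": -0.115,"y": 0,"z": 0,"spin": 0},
])

```text
clock: 39.62
ee_pos: [0.5282, 0.0784, 0.1711]
ee_rot: [0.762, 0.647, 0.001, -0.001]
wrist_force: [-2.9, 5.4, 4.3]
grip_width: 0.0134
grip_force: 58.7
```

>>> move_arm([
  {"x": 0,"y": 0,"z": 0,"spin": 0},
  {"x": 0,"y": 0,"z": 0,"spin": 0},
  {"x": 0,"y": 0,"z": 0,"spin": 0},
  {"x": 0,"y": 0,"z": 0,"spin": 0},
  {"x": 0,"y": 0,"z": -0.15,"spin": 0},
  {"x": 0,"y": 0,"z": -0.3,"spin": 0},
  {"x": 0,"y": 0,"z": -0.36,"spin": 0},
  {"x": 0,"y": 0,"z": -0.36,"spin": 0},
], jaw=0)

```text
clock: 40.62
ee_pos: [0.5291, 0.0759, 0.2788]
ee_rot: [0.763, 0.646, 0.001, 0.001]
wrist_force: [-0.5, 0.2, -0.3]
grip_width: 0.0426
grip_force: 0.0
```

```bash
python3 go.py .600 .2805 .28 -66.4;python3 go.py .600 .2805 .28 113.6; python3 - <<'E'
from h import *
import pickle
for f in flanges(*snap("side")): print(*f)
print(monitor.observe()["joint_positions"])
E
```

```text
([np.float64(0.7115), np.float64(0.1211), np.float64(-0.0034), np.float64(0.3164)], np.float64(-9.450148724093152))
([np.float64(0.7115), np.float64(0.1211), np.float64(-0.0034), np.float64(0.3164)], np.float64(-9.450148724093152))
[0.4137 0.2561] [127.  63.] -44.8 [228. 303.]
[ 0.27549134  0.34479773 -0.65142009  1.88606496  0.24767873  0.99210412
 -0.64932268]
```

>>> move_arm([
  {"x": 0.12,"y": 0.02,"z": 0,"spin": -0.05},
  {"x": 0.24,"y": 0.04,"z": 0,"spin": -0.1},
  {"x": 0.36,"y": 0.06,"z": 0,"spin": -0.155},
  {"x": 0.48,"y": 0.08,"z": 0,"spin": -0.21},
  {"x": 0.6,"y": 0.1,"z": 0,"spin": -0.265},
  {"x": 0.71,"y": 0.12,"z": 0,"spin": -0.305},
  {"x": 0.71,"y": 0.12,"z": 0,"spin": -0.305},
  {"x": 0.71,"y": 0.12,"z": 0,"spin": -0.305},
], jaw=1)

```text
clock: 41.68
ee_pos: [0.5985, 0.2792, 0.2761]
ee_rot: [0.379, 0.925, -0.001, -0.001]
wrist_force: [0.1, -0.8, 0.1]
grip_width: 0.0849
grip_force: 0.0
```

```bash
python3 - <<'E'
from h import *
import pickle
im,c=snap("wrist");cv2.imwrite("pics/w11.png",im);pickle.dump((im,c),open("w11.pkl","wb"))
u,v=proj(c,[.6,.281,.07])[0].round().astype(int);print(u,v)
cv2.imwrite("pics/w11c.png",cv2.resize(im[v-75:v+75,u-100:u+100],(800,600),interpolation=cv2.INTER_CUBIC))
print(u-100,v-75)
E
python3 go.py .4135 .255 .28 45.6
```

```text
265 184
165 109
([np.float64(0.3838), np.float64(-0.4903), np.float64(-0.0101), np.float64(-0.0013)], np.float64(45.3677413265429))
```

View pics/w11c.png

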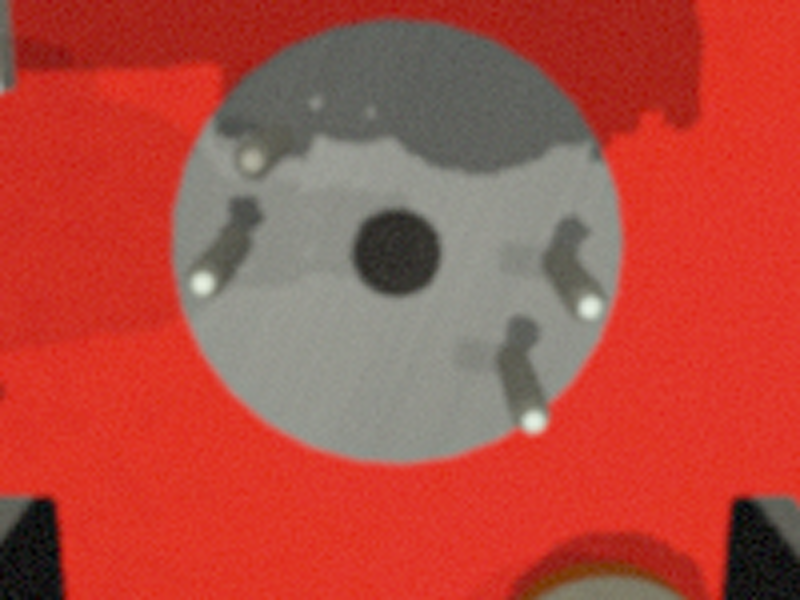

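The crop shows plate A's four stud tips at (252,160), (203,283), (590,307) and (534,421), and its bore at (397,252).

```bash
python3 - <<'E'
from h import *
import pickle
im,c=pickle.load(open("w11.pkl","rb"))
U=np.array([(252,160),(203,283),(590,307),(534,421)])/4+(164.6,108.6)
P=ray(c,U,.07);print(P.round(4),P.mean(0).round(4))
x=(P[0]+P[1]-P[2]-P[3])/2;print(np.linalg.norm(x),np.degrees(np.arctan2(x[1],x[0])),np.linalg.norm(P[0]-P[1]),np.linalg.norm(P[2]-P[3]))
print(ray(c,np.array([(397,252)])/4+(164.6,108.6),.012))
E
```

```text
[[0.548  0.2799 0.07  ]
 [0.5608 0.2481 0.07  ]
 [0.6353 0.3147 0.07  ]
 [0.648  0.2832 0.07  ]] [0.598  0.2815 0.07  ]
0.09396068978933067 -158.1618982642643 0.03424478705108373 0.03389558752045027
[[0.59785898 0.28157118 0.012     ]]
```

>>> move_arm([
  {"x": 0.08,"y": -0.1,"z": 0,"spin": 0},
  {"x": 0.16,"y": -0.2,"z": 0,"spin": 0},
  {"x": 0.24,"y": -0.31,"z": 0,"spin": 0},
  {"x": 0.32,"y": -0.41,"z": 0,"spin": 0},
  {"x": 0.384,"y": -0.49,"z": 0,"spin": 0},
  {"x": 0.384,"y": -0.49,"z": 0,"spin": 0},
  {"x": 0.384,"y": -0.49,"z": 0,"spin": 0},
])

```text
clock: 42.6
ee_pos: [0.4147, 0.2553, 0.2782]
ee_rot: [0.38, 0.925, -0.0, 0.001]
wrist_force: [1.5, 0.0, -0.3]
grip_width: 0.0856
grip_force: 0.0
```

```bash
python3 fl.py
```

```text
(array([0.4163, 0.2525]), array([120.,  61.]), -44.6, array([261., 173.]))
[274.5 209.5] 72.5 [0.4594 0.2333 0.015 ]
[248.5 209.5] 71.5 [0.4361 0.2097 0.015 ]
[261.5 174. ] 516.0 [0.4151 0.2539 0.015 ]
[275.3 136.3] 127.5 [0.3941 0.2978 0.015 ]
[247.3 136.1] 129.5 [0.3705 0.2743 0.015 ]
([np.float64(-0.01), np.float64(-0.0042), np.float64(0.6605), np.float64(-0.0003)], np.float64(45.34649462111874))
```

```bash
python3 go.py .4152 .2536 .074 45.4
```

```text
([np.float64(-0.0048), np.float64(-0.0042), np.float64(0.6805), np.float64(-0.0003)], np.float64(45.34649462111874))
```

>>> move_arm([
  {"x": -0.005,"y": -0.004,"z": 0.18,"spin": 0},
  {"x": -0.005,"y": -0.004,"z": 0.36,"spin": 0},
  {"x": -0.005,"y": -0.004,"z": 0.54,"spin": 0},
  {"x": -0.005,"y": -0.004,"z": 0.61,"spin": 0},
  {"x": -0.005,"y": -0.004,"z": 0.65,"spin": 0},
  {"x": -0.005,"y": -0.004,"z": 0.68,"spin": 0},
  {"x": -0.005,"y": -0.004,"z": 0.68,"spin": 0},
])

```text
clock: 43.52
ee_pos: [0.4145, 0.2544, 0.0742]
ee_rot: [0.379, 0.925, 0.0, 0.0]
wrist_force: [-0.3, -0.7, 1.6]
grip_width: 0.0855
grip_force: 0.0
```

>>> move_arm([
  {"x": 0,"y": 0,"z": 0,"spin": 0},
  {"x": 0,"y": 0,"z": 0,"spin": 0},
  {"x": 0,"y": 0,"z": 0,"spin": 0},
  {"x": 0,"y": 0,"z": 0,"spin": 0},
  {"x": 0,"y": 0,"z": 0,"spin": 0},
  {"x": 0,"y": 0,"z": 0,"spin": 0},
], jaw=-1)

```text
clock: 44.28
ee_pos: [0.4144, 0.2544, 0.0753]
ee_rot: [0.379, 0.925, 0.0, 0.001]
wrist_force: [-1.9, -2.4, 9.4]
grip_width: 0.0579
grip_force: 62.9
```

>>> move_arm([
  {"x": 0,"y": 0,"z": -0.05,"spin": 0},
  {"x": 0,"y": 0,"z": -0.15,"spin": 0},
  {"x": 0,"y": 0,"z": -0.3,"spin": 0},
  {"x": 0,"y": 0,"z": -0.45,"spin": 0},
  {"x": 0,"y": 0,"z": -0.58,"spin": 0},
  {"x": 0,"y": 0,"z": -0.58,"spin": 0},
])

```text
clock: 45.02
ee_pos: [0.415, 0.2553, 0.2513]
ee_rot: [0.379, 0.925, 0.002, 0.002]
wrist_force: [0.1, 0.4, -3.2]
grip_width: 0.0579
grip_force: 66.4
```

```bash
python3 hd.py pics/w12.png; python3 go.py .598 .2815 .25 111.84
```

```text
[296.5 161. ] 673.0 [0.0455 0.0187 0.0611]
[229.5 161. ] 686.0 [ 0.0456 -0.0139  0.061 ]
([np.float64(-0.3725), np.float64(0.4942), np.float64(-0.0004), np.float64(-0.3689)], np.float64(45.44693466104973))
```

>>> move_arm([
  {"x": -0.05,"y": 0.07,"z": 0,"spin": -0.05},
  {"x": -0.1,"y": 0.14,"z": 0,"spin": -0.1},
  {"x": -0.16,"y": 0.21,"z": 0,"spin": -0.155},
  {"x": -0.21,"y": 0.28,"z": 0,"spin": -0.21},
  {"x": -0.27,"y": 0.35,"z": 0,"spin": -0.265},
  {"x": -0.32,"y": 0.42,"z": 0,"spin": -0.32},
  {"x": -0.372,"y": 0.494,"z": 0,"spin": -0.369},
  {"x": -0.372,"y": 0.494,"z": 0,"spin": -0.369},
  {"x": -0.372,"y": 0.494,"z": 0,"spin": -0.369},
])

```text
clock: 46.2
ee_pos: [0.5963, 0.2815, 0.2465]
ee_rot: [-0.19, 0.982, -0.0, -0.002]
wrist_force: [-0.3, 0.1, -3.0]
grip_width: 0.0578
grip_force: 66.4
```

```bash
python3 hd.py pics/w12.png;python3 hd.py pics/w12.png; python3 go.py .598 .2815 .165 111.84
```

```text
([np.float64(-0.0052), np.float64(-0.0026), np.float64(0.2749), np.float64(0.0004)], np.float64(111.91850921389201))
```

>>> move_arm([
  {"x": -0.002,"y": -0.004,"z": 0.1,"spin": 0},
  {"x": -0.002,"y": -0.004,"z": 0.2,"spin": 0},
  {"x": -0.002,"y": -0.004,"z": 0.27,"spin": 0},
  {"x": -0.002,"y": -0.004,"z": 0.27,"spin": 0},
  {"x": -0.002,"y": -0.004,"z": 0.27,"spin": 0},
])

```text
clock: 46.92
ee_pos: [0.5988, 0.2814, 0.1683]
ee_rot: [-0.19, 0.982, 0.0, 0.001]
wrist_force: [0.1, 0.5, -2.3]
grip_width: 0.0581
grip_force: 66.3
```

```bash
python3 go.py .598 .2815 .165 111.84; python3 hd.py pics/w12.png; python3 go.py .598 .2815 .165 111.84
```

```text
([np.float64(0.0025), np.float64(0.0012), np.float64(0.011), np.float64(0.0004)], np.float64(111.90319699723554))
([np.float64(0.0031), np.float64(0.0013), np.float64(0.0119), np.float64(0.0003)], np.float64(111.89568475350686))
```

View pics/w12.png

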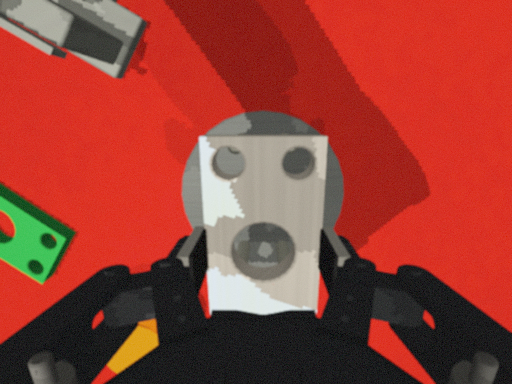

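The held flange is square in the grip, with far holes at (229,162) and (298,163). Now I'll lower it.

>>> move_arm([
  {"x": 0.003,"y": 0.001,"z": 0.04,"spin": 0},
  {"x": 0.003,"y": 0.001,"z": 0.06,"spin": 0},
  {"x": 0.003,"y": 0.001,"z": 0.075,"spin": 0},
  {"x": 0.003,"y": 0.001,"z": 0.09,"spin": 0},
  {"x": 0.003,"y": 0.001,"z": 0.11,"spin": 0},
  {"x": 0.003,"y": 0.001,"z": 0.13,"spin": 0},
])

```text
clock: 47.72
ee_pos: [0.5973, 0.2807, 0.1277]
ee_rot: [-0.19, 0.982, -0.0, -0.0]
wrist_force: [-2.0, -0.3, -2.4]
grip_width: 0.0578
grip_force: 66.5
```

>>> move_arm([
  {"x": 0,"y": 0,"z": 0.03,"spin": 0},
  {"x": 0,"y": 0,"z": 0.06,"spin": 0},
  {"x": 0,"y": 0,"z": 0.09,"spin": 0},
  {"x": 0,"y": 0,"z": 0.11,"spin": 0},
  {"x": 0,"y": 0,"z": 0.125,"spin": 0},
  {"x": 0,"y": 0,"z": 0.125,"spin": 0},
])

```text
clock: 48.48
ee_pos: [0.5974, 0.2806, 0.09]
ee_rot: [-0.19, 0.982, -0.0, -0.0]
wrist_force: [-3.0, -1.1, -4.2]
grip_width: 0.058
grip_force: 66.2
```

>>> move_arm([
  {"x": 0,"y": 0,"z": 0.003,"spin": 0},
  {"x": 0,"y": 0,"z": 0.003,"spin": 0},
  {"x": 0,"y": 0,"z": 0.003,"spin": 0},
  {"x": 0,"y": 0,"z": 0.003,"spin": 0},
  {"x": 0,"y": 0,"z": -0.15,"spin": 0},
  {"x": 0,"y": 0,"z": -0.35,"spin": 0},
  {"x": 0,"y": 0,"z": -0.55,"spin": 0},
  {"x": 0,"y": 0,"z": -0.65,"spin": 0},
  {"x": 0,"y": 0,"z": -0.65,"spin": 0},
], jaw=1)

```text
clock: 49.6
ee_pos: [0.5983, 0.2818, 0.2889]
ee_rot: [-0.19, 0.982, 0.001, 0.003]
wrist_force: [-0.5, -0.7, -0.3]
grip_width: 0.0854
grip_force: 0.0
```

```bash
python3 - <<'E'
from h import *
im,c=snap("wrist")
for f in flanges(im,c,.027,120): print(f)
for n in("scene","side"):
    for f in flanges(*snap(n),lo=130): print(n,*f)
print(monitor.observe()["joint_positions"])
E
python3 go.py .591 -.262 .28 28.4
```

```text
(array([0.9867, 0.1597]), array([137.,  66.]), -11.4, array([ 93., 367.]))
(array([0.5281, 0.0059]), array([113.,  55.]), -71.9, array([67., 23.]))
scene [0.594  0.2881] [121.  71.] 23.8 [377. 235.]
scene [ 0.5933 -0.2607] [117.  62.] -61.6 [215. 223.]
scene [ 0.4917 -0.0015] [101.  75.] 81.3 [291. 207.]
[ 0.16102555  0.7114858  -1.08538355  1.56137571  0.64926659  1.27048705
  0.92921269]
([np.float64(0.6933), np.float64(-1.6689), np.float64(0.0168), np.float64(0.4638)], np.float64(111.88597872793818))
```

>>> move_arm([
  {"x": 0.05,"y": -0.12,"z": 0,"spin": 0.05},
  {"x": 0.1,"y": -0.24,"z": 0,"spin": 0.1},
  {"x": 0.15,"y": -0.36,"z": 0,"spin": 0.15},
  {"x": 0.2,"y": -0.48,"z": 0,"spin": 0.2},
  {"x": 0.25,"y": -0.6,"z": 0,"spin": 0.25},
  {"x": 0.3,"y": -0.72,"z": 0,"spin": 0.3},
  {"x": 0.35,"y": -0.84,"z": 0,"spin": 0.35},
  {"x": 0.4,"y": -0.98,"z": 0,"spin": 0.4},
  {"x": 0.4,"y": -0.98,"z": 0,"spin": 0.46},
])

```text
clock: 50.88
ee_pos: [0.5953, -0.0425, 0.2833]
ee_rot: [0.512, 0.859, -0.002, -0.001]
wrist_force: [0.4, -0.1, -0.2]
grip_width: 0.0853
grip_force: 0.0
```

```bash
python3 go.py .5905 -.262 .28 28.4
```

```text
([np.float64(-0.6361), np.float64(-0.3619), np.float64(0.0124), np.float64(-0.0001)], np.float64(28.388315277515524))
```

>>> move_arm([
  {"x": -0.13,"y": -0.07,"z": 0,"spin": 0},
  {"x": -0.26,"y": -0.15,"z": 0,"spin": 0},
  {"x": -0.39,"y": -0.22,"z": 0,"spin": 0},
  {"x": -0.52,"y": -0.3,"z": 0,"spin": 0},
  {"x": -0.636,"y": -0.362,"z": 0.01,"spin": 0},
  {"x": -0.636,"y": -0.362,"z": 0.01,"spin": 0},
  {"x": -0.636,"y": -0.362,"z": 0.01,"spin": 0},
])

```text
clock: 51.75
ee_pos: [0.5936, -0.2556, 0.2813]
ee_rot: [0.506, 0.862, 0.0, -0.001]
wrist_force: [0.0, 1.1, 0.3]
grip_width: 0.0856
grip_force: 0.0
```

```bash
python3 fl.py; python3 go.py .591 -.262 .074 28.4
```

```text
(array([ 0.956 , -0.2219]), array([122.,  57.]), -45.5, array([501., 270.]))
(array([ 0.589, -0.263]), array([120.,  61.]), -61.3, array([256., 174.]))
[269. 211.] 70.5 [ 0.6248 -0.2943  0.015 ]
[243. 211.] 72.5 [ 0.5955 -0.3107  0.015 ]
[256.5 175. ] 503.0 [ 0.588  -0.2608  0.015 ]
[270.6 138.2] 129.0 [ 0.581 -0.213  0.015]
[243. 138.] 124.0 [ 0.5519 -0.229   0.015 ]
([np.float64(-0.017), np.float64(-0.0274), np.float64(0.6724), np.float64(0.0031)], np.float64(29.255588490562033))
([np.float64(-0.0174), np.float64(-0.0199), np.float64(0.6924), np.float64(0.0048)], np.float64(29.255588490562033))
```

```bash
python3 go.py .5885 -.2622 .074 28.6
```

```text
([np.float64(-0.0139), np.float64(-0.0275), np.float64(0.6924), np.float64(0.0036)], np.float64(29.255588490562033))
```

>>> move_arm([
  {"x": -0.014,"y": -0.028,"z": 0.18,"spin": 0.003},
  {"x": -0.014,"y": -0.028,"z": 0.36,"spin": 0.003},
  {"x": -0.014,"y": -0.028,"z": 0.5,"spin": 0.003},
  {"x": -0.014,"y": -0.028,"z": 0.5,"spin": 0.003},
])

```text
clock: 52.3
ee_pos: [0.5868, -0.262, 0.1295]
ee_rot: [0.509, 0.861, -0.0, -0.003]
wrist_force: [-0.6, 0.3, 0.6]
grip_width: 0.0851
grip_force: 0.0
```

```bash
python3 go.py .5885 -.2622 .074 28.6
```

```text
([np.float64(-0.0044), np.float64(0.0053), np.float64(0.1849), np.float64(0.0009)], np.float64(28.763206447703187))
```

>>> move_arm([
  {"x": -0.003,"y": 0.004,"z": 0.07,"spin": 0},
  {"x": -0.003,"y": 0.004,"z": 0.13,"spin": 0},
  {"x": -0.003,"y": 0.004,"z": 0.185,"spin": 0},
  {"x": -0.003,"y": 0.004,"z": 0.185,"spin": 0},
])

```text
clock: 52.8
ee_pos: [0.5893, -0.2642, 0.0756]
ee_rot: [0.51, 0.86, -0.0, -0.001]
wrist_force: [-0.1, 0.2, 0.1]
grip_width: 0.0854
grip_force: 0.0
```

>>> move_arm([
  {"x": 0,"y": 0,"z": 0,"spin": 0},
  {"x": 0,"y": 0,"z": 0,"spin": 0},
  {"x": 0,"y": 0,"z": 0,"spin": 0},
  {"x": 0,"y": 0,"z": 0,"spin": 0},
  {"x": 0,"y": 0,"z": 0,"spin": 0},
  {"x": 0,"y": 0,"z": 0,"spin": 0},
], jaw=-1)

```text
clock: 53.55
ee_pos: [0.5908, -0.2645, 0.0785]
ee_rot: [0.51, 0.86, 0.0, 0.001]
wrist_force: [-1.2, -0.5, 6.2]
grip_width: 0.0576
grip_force: 64.1
```

>>> move_arm([
  {"x": 0,"y": 0,"z": -0.05,"spin": 0},
  {"x": 0,"y": 0,"z": -0.15,"spin": 0},
  {"x": 0,"y": 0,"z": -0.3,"spin": 0},
  {"x": 0,"y": 0,"z": -0.45,"spin": 0},
  {"x": 0,"y": 0,"z": -0.65,"spin": 0},
  {"x": 0,"y": 0,"z": -0.67,"spin": 0},
  {"x": 0,"y": 0,"z": -0.67,"spin": 0},
])

```text
clock: 54.42
ee_pos: [0.5899, -0.2644, 0.2787]
ee_rot: [0.51, 0.86, -0.0, 0.0]
wrist_force: [-0.4, -0.4, -3.1]
grip_width: 0.0575
grip_force: 64.9
```

```bash
python3 hd.py pics/w13.png; python3 go.py .598 .2815 .275 111.84; python3 go.py .63 0 .275 111.84
```

```text
[295.8 151.2] 692.5 [0.05   0.0173 0.0611]
[230.7 150.7] 695.0 [ 0.0503 -0.014   0.0612]
([np.float64(1.5836), np.float64(0.8965), np.float64(0.0076), np.float64(-0.4624)], np.float64(28.60802463802569))
([np.float64(0.7088), np.float64(0.5409), np.float64(0.0073), np.float64(-0.4624)], np.float64(28.60802463802569))
```

>>> move_arm([
  {"x": 0.1,"y": 0.08,"z": 0,"spin": -0.05},
  {"x": 0.21,"y": 0.16,"z": 0,"spin": -0.1},
  {"x": 0.32,"y": 0.24,"z": 0,"spin": -0.15},
  {"x": 0.43,"y": 0.31,"z": 0,"spin": -0.2},
  {"x": 0.54,"y": 0.38,"z": 0,"spin": -0.25},
  {"x": 0.65,"y": 0.45,"z": 0,"spin": -0.3},
  {"x": 0.76,"y": 0.52,"z": 0,"spin": -0.35},
  {"x": 0.87,"y": 0.58,"z": 0,"spin": -0.4},
  {"x": 0.96,"y": 0.62,"z": 0,"spin": -0.45},
  {"x": 0.96,"y": 0.62,"z": 0,"spin": -0.462},
  {"x": 0.96,"y": 0.62,"z": 0,"spin": -0.462},
])

```text
clock: 55.85
ee_pos: [0.6152, 0.0765, 0.2765]
ee_rot: [-0.188, 0.982, -0.0, -0.001]
wrist_force: [0.6, -0.4, -1.8]
grip_width: 0.0573
grip_force: 64.8
```

```bash
python3 go.py .598 .2815 .26 111.84
```

```text
([np.float64(-0.1993), np.float64(0.6562), np.float64(0.0544), np.float64(-0.0008)], np.float64(111.68703763994235))
```

>>> move_arm([
  {"x": -0.04,"y": 0.13,"z": 0.01,"spin": 0},
  {"x": -0.08,"y": 0.26,"z": 0.02,"spin": 0},
  {"x": -0.12,"y": 0.39,"z": 0.03,"spin": 0},
  {"x": -0.16,"y": 0.52,"z": 0.05,"spin": 0},
  {"x": -0.209,"y": 0.656,"z": 0.05,"spin": 0},
  {"x": -0.209,"y": 0.656,"z": 0.05,"spin": 0},
  {"x": -0.209,"y": 0.656,"z": 0.15,"spin": 0},
  {"x": -0.209,"y": 0.656,"z": 0.25,"spin": 0},
  {"x": -0.209,"y": 0.656,"z": 0.32,"spin": 0},
  {"x": -0.209,"y": 0.656,"z": 0.32,"spin": 0},
  {"x": -0.209,"y": 0.656,"z": 0.32,"spin": 0},
])

```text
clock: 57.22
ee_pos: [0.6014, 0.2837, 0.1831]
ee_rot: [-0.188, 0.982, 0.0, 0.001]
wrist_force: [0.2, -0.1, -1.1]
grip_width: 0.0579
grip_force: 64.9
```

```bash
python3 go.py .598 .2815 .165 111.84;python3 - <<'E'
from h import *
im,c=snap("wrist");cv2.imwrite("pics/w13.png",im)
cv2.imwrite("pics/w13c.png",im[100:330,150:380])
E
python3 go.py .598 .2815 .165 111.84
```

```text
([np.float64(0.0133), np.float64(-0.0026), np.float64(0.0604), np.float64(-0.0006)], np.float64(111.72601104171153))
([np.float64(0.0138), np.float64(-0.0033), np.float64(0.0616), np.float64(-0.0005)], np.float64(111.7411971638118))
```

View pics/w13c.png

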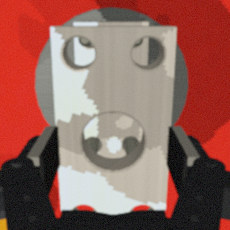

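The flange is square in the grip, with far holes at about (231,153) and (298,153). Now I'll lower it onto plate A.

>>> move_arm([
  {"x": 0.003,"y": -0.003,"z": 0.05,"spin": 0},
  {"x": 0.003,"y": -0.003,"z": 0.08,"spin": 0},
  {"x": 0.003,"y": -0.003,"z": 0.1,"spin": 0},
  {"x": 0.003,"y": -0.003,"z": 0.12,"spin": 0},
  {"x": 0.003,"y": -0.003,"z": 0.14,"spin": 0},
  {"x": 0.003,"y": -0.003,"z": 0.155,"spin": 0},
  {"x": 0.003,"y": -0.003,"z": 0.17,"spin": 0},
])

```text
clock: 58.15
ee_pos: [0.6004, 0.2825, 0.1309]
ee_rot: [-0.189, 0.982, 0.0, 0.0]
wrist_force: [0.4, -0.7, -2.9]
grip_width: 0.0575
grip_force: 64.9
```

```bash
python3 go.py .598 .2815 .1055 111.84
```

```text
([np.float64(0.0085), np.float64(-0.0001), np.float64(0.0846), np.float64(-0.0004)], np.float64(111.77072738183296))
```

>>> move_arm([
  {"x": 0,"y": 0,"z": 0.03,"spin": 0},
  {"x": 0,"y": 0,"z": 0.055,"spin": 0},
  {"x": 0,"y": 0,"z": 0.08,"spin": 0},
  {"x": 0,"y": 0,"z": 0.08,"spin": 0},
])

```text
clock: 58.65
ee_pos: [0.6001, 0.2823, 0.1064]
ee_rot: [-0.189, 0.982, -0.0, -0.0]
wrist_force: [-0.2, -0.1, -1.6]
grip_width: 0.0572
grip_force: 65.0
```

>>> move_arm([
  {"x": 0,"y": 0,"z": 0,"spin": 0},
  {"x": 0,"y": 0,"z": 0,"spin": 0},
  {"x": 0,"y": 0,"z": 0,"spin": 0},
  {"x": 0,"y": 0,"z": 0,"spin": 0},
  {"x": 0,"y": 0,"z": -0.15,"spin": 0},
  {"x": 0,"y": 0,"z": -0.35,"spin": 0},
  {"x": 0,"y": 0,"z": -0.55,"spin": 0},
  {"x": 0,"y": 0,"z": -0.65,"spin": 0},
  {"x": 0,"y": 0,"z": -0.65,"spin": 0},
], jaw=1)

```text
clock: 59.78
ee_pos: [0.6009, 0.2835, 0.3053]
ee_rot: [-0.189, 0.982, 0.001, 0.002]
wrist_force: [-0.5, -0.4, -1.0]
grip_width: 0.0853
grip_force: 0.0
```

```bash
python3 - <<'E'
from h import *
im,c=snap("wrist");cv2.imwrite("pics/w14.png",im)
for lo,sat in((150,45),(110,60),(130,50)):
    for f in flanges(im,c,.042,lo,sat): print("wrist",lo,f)
im,c=snap("side");cv2.imwrite("pics/s14.png",im)
for f in flanges(im,c,.042): print("side",f)
im,c=snap("scene");cv2.imwrite("pics/sc14.png",im)
for f in flanges(im,c,.042): print("scene",f)
E
```

```text
wrist 150 (array([0.5981, 0.2814]), array([121.,  62.]), 21.9, array([261., 166.]))
wrist 110 (array([0.9884, 0.1611]), array([145.,  67.]), -11.5, array([ 98., 362.]))
wrist 110 (array([0.5271, 0.0172]), array([112.,  57.]), -71.9, array([75., 25.]))
scene (array([0.6062, 0.2826]), array([121.,  65.]), 24.3, array([377., 230.]))
```

```bash
python3 -c "
from bench import robot
print(robot.sign_off())"
```

```text
the job is handed in; nothing more can be done
None
```

The job is handed in, but the judge gave no verdict: by my checks both B flanges are on the barred plate with the bar closed and catch home, and both A flanges are on the open plate.

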